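Hang the parts shelf in the slotted rack and stock it

TASK

Put the parts shelf up and stock it: hook the blue shelf's two tabs into the slots of the grey rack and press it down until both tabs have snapped fully home on their seats. Push the standing cartons over onto their plain backs and lay every one flat on the shelf's deck, red label up, side by side and none on top of another. Leave the tools, cans and other things on the bench where they are.

Things in the scene. Friction and masses are not known exactly. Their poses are not given: they have to be found in the camera images.
- rack: Grey rack bolted to the bench, place and yaw vary. Two upright plates 40 mm wide, 5 mm thick, 190 mm tall, centred at own y +100 and -100 mm, feet behind. Origin on the bench, midway, in the plane of their front faces; own -x is the front (robot side), +x the back, z up. One through slot in each upright, open space behind.
- seat_l (a point): Bottom edge of the left upright's slot (rack y +100 mm), its middle, at the front face, 148 mm above the bench: tab_l rests here when locked. The slot reaches from here up 32 mm; it is 18 mm wide for the first 14 mm, then flares to 25 mm wide from 20 mm up.
- seat_r (a point): The same in the right upright (rack y -100 mm); tab_r rests here.
- catch_l (a joint): Red spring catch of the left slot: roller of 7 mm radius centred 9.5 mm above the seat, standing 4 mm into the slot from its outer side. Value: metres pushed back, 0 at rest. A tab coming down meets it about 14 mm above the seat, needs some 10 to 20 N pressed on that tab to pass, then is held down by it. The shelf's weight alone does not pass it.
- catch_r (a joint): The same catch at the right slot.
- shelf: Blue hang-on shelf, about 0.5 kg, flat on the bench at the start. Origin: middle of the deck's underside; own x to its back (tab side), y left, z up. Deck x -65 to 65, y -155 to 155, 6 mm thick; 6 mm high lips outside that along front and ends. Back plate x 55 to 65, 50 mm high, with an ear to z 88 mm above each tab. Locked, the origin is 110 mm above the bench.
- grip (a point): Point to grip the shelf, near its centre of gravity: in the black rib along x on the middle of the deck (14 mm thick in y, x -32 to 48, z 6 to 50 mm), at shelf x 9, y 0, z 42 mm. The rib splits the deck into two bays for cartons.
- tab_l (a point): Left hook tab: underside of its neck at the back plate's rear face (shelf x 65, y 100, z 38 mm). Neck 14 mm wide, 6 high, 6.5 long, then a tongue 4 mm wide, 6 thick (x 71.5 to 77.5), z 20 to 44 mm. To hook: shelf level and square, tabs 19 to 25 mm (best 22) above the seats, straight back till the plate meets the uprights, then lower onto the catches.
- tab_r (a point): The same on the right (shelf y -100 mm). Resting on the catches (tab about 14 mm above seat) the hooks already hold the shelf and the grip can be released.
- ear_l (a point): Middle of the left ear's top edge, 10 x 40 mm (shelf x 60, y 100, z 88 mm). After hooking press here, straight down, until the tab is on its seat; pressing far out on the deck makes it bind. Locked it is 198 mm above the bench, 8 mm above the upright's top.
- ear_r (a point): The same on the right (shelf y -100 mm). Press each ear in turn.
- carton_a: White carton 34 (own x) x 44 (y) x 90 mm (z), about 0.15 kg, hard. Origin at its centre. Its own +x face is the label: red, yellow panel; a 10 mm red strip along that edge on the ends shows from above. Starts on end, label roughly to the robot. Pushed slowly on the label 70 mm up it falls backwards, label up, 34 mm high. 2 or 3 are present; absent reads None.
- carton_b: White carton 34 (own x) x 44 (y) x 90 mm (z), about 0.15 kg, hard. Origin at its centre. Its own +x face is the label: red, yellow panel; a 10 mm red strip along that edge on the ends shows from above. Starts on end, label roughly to the robot. Pushed slowly on the label 70 mm up it falls backwards, label up, 34 mm high. 2 or 3 are present; absent reads None.
- carton_c: White carton 34 (own x) x 44 (y) x 90 mm (z), about 0.15 kg, hard. Origin at its centre. Its own +x face is the label: red, yellow panel; a 10 mm red strip along that edge on the ends shows from above. Starts on end, label roughly to the robot. Pushed slowly on the label 70 mm up it falls backwards, label up, 34 mm high. 2 or 3 are present; absent reads None.
- screwdriver: Bystander, to be left where it is: red-handled screwdriver, 150 mm, lying nearest the robot. Origin in its underside.
- wrench: Bystander, to be left where it is: steel wrench, 180 mm, lying beyond the cartons. Origin in its underside.
- tape: Bystander, to be left where it is: black roll of tape, 90 mm across, 20 mm high. Origin in its underside.
- tin: Bystander, to be left where it is: yellow tin, 70 mm across, 60 mm high, beyond the rack and cartons. Origin in its underside.
- spray: Bystander, to be left where it is: white and red spray can, 60 mm across, 200 mm high, left of the rack. Origin in its underside.
- cleaner: Bystander, to be left where it is: grey and blue spray can, 60 mm across, 180 mm high, left of the rack. Origin in its underside.
- pot: Bystander, to be left where it is: grey plastic pot, 90 mm across, 80 mm high, far right. Origin in its underside.

How it is judged (in metres and radians):
On the way:
1. both tabs of the shelf are locked on their seats in the rack (horizontal distance between tab_l and seat_l below 0.006 m and z of tab_l in the frame of seat_l between -0.004 and 0.004 m and horizontal distance between tab_r and seat_r below 0.006 m and z of tab_r in the frame of seat_r between -0.004 and 0.004 m), for 0.3 s.
At the end, for the whole second after the job is handed in: Both tabs lie on their seats (within 6 mm level, 4 mm in height); every carton present lies flat on the deck, the label up within 0.15 rad, its centre 15 to 31 mm above the deck's underside and within x -45 to 35 mm, y +-140 mm of the shelf's origin; all at rest (all of step 1 and x of carton_a in the frame of shelf between -0.045 and 0.035 m and y of carton_a in the frame of shelf between -0.14 and 0.14 m and z of carton_a in the frame of shelf between 0.015 and 0.031 m and angle between each of carton_a, carton_b, carton_c's own x axis and vertical below 0.15 rad and linear speed of each of carton_a, carton_b, carton_c, shelf below 0.03 m/s and x of carton_b in the frame of shelf between -0.045 and 0.035 m and y of carton_b in the frame of shelf between -0.14 and 0.14 m and z of carton_b in the frame of shelf between 0.015 and 0.031 m and x of carton_c in the frame of shelf between -0.045 and 0.035 m and y of carton_c in the frame of shelf between -0.14 and 0.14 m and z of carton_c in the frame of shelf between 0.015 and 0.031 m); the robot touches nothing.
It fails at once if a bystander (tool, tape, tin, can or pot) is pushed more than 50 mm away (distance of any of screwdriver, wrench, tape, tin, spray, cleaner, pot from where it was at the start of the episode above 0.05 m).
Of carton_a, carton_b, carton_c only 2 to 3 are there at a start; the rules pass over those that are not, and their reading is None.
At some moment in a run one of shelf may be knocked a few centimetres aside while the robot is not near it.
It also fails if it takes over 200 s, if anything falls off the work surface, if the arm or the gripper's body presses on something with over 40 N, if the wrist force passes 120 N, or if a joint passes its speed limit or range.

ROBOT

A 6-joint arm with a two-finger parallel gripper is mounted at the origin on the work surface. World frame = base frame: x ahead of the robot, y to its left, z up, the work surface at z = 0. Lengths are in mm, angles in degrees, forces in N, time in s.
With the tool pointing down it reaches from about 350 to 850 mm from the base axis. Payload 8.1 kg.
Tool frame: the origin (TCP) lies at the very end of the fingers, on their centre line; the grasp point (between the pads) lies 19 mm behind it; z points along the fingers, y is the line along which they close (so a half turn about z gives the same grasp; the last joint's range is limited). The gripper opens to 93 mm and grips with 3 to 60 N. Pads are 15 mm wide; open, the fingers measure 128 mm over their backs; the gripper's body (75 mm by 188 mm) begins 65 mm behind the grasp point.
Start: joints at [-76.742, 7.471, 85.268, -0, 87.261, -4.893], TCP at [186.937, -570.14, 218.635] pointing down, gripper open.
Joint ranges: [-169.43, 169.43], [-51.17, 129.36], [1.28, 143.12], [-76.62, 256.62], [0, 156.53], [-152.29, 152.29]. Speed limits (degrees/s): [136.94, 136.94, 159.86, 180, 180, 180].

INTERFACE

Orientations are given as a 3x3 rotation matrix whose columns are the frame's x, y, z axes.
In Python, from plant import arm gives the robot as it stands. The module is installed in compiled form; this text tells all that it offers.
- The arm moves only by the tool drive_tool, never from a script. Its argument "deltas" is a list of rows, each a list of 6 numbers: the shift along the tool's x, y, z in mm, then the turn, a rotation vector about the tool's x, y, z in rad. A call has 1 to 20 rows; each row is the pose to reach, as a shift and turn from the pose commanded when the call began, along the tool's axes at that moment; what a row does not reach only later rows make up. A row lasts 1/8 s, in which the tool goes at most 62.5 mm and 10.7 degrees, less where a joint would pass 70% of its speed; a pose out of reach is approached as far as the arm can. A call with a gripper value outside its range is refused whole. "fingers" is the finger opening in mm, from 0 to 93, set as the call begins (left out, the last holds). The fingers move at their own pace and stop on an object; "force" is the grip in N (left out, the last holds). Time passes only in rows, so rows that repeat a pose let the fingers close. It gives the time, the measured TCP pose, the force, the opening and the grip force at its end, in the units of the state.
- arm.sense(): the state, without advancing time (a new reading comes with each control period).
- arm.get_image(name): name is "scene" or "top" or "wrist"; returns a dict with "img" (480x640x3 uint8, red, green, blue), "fov_y" (degrees; the focal length in pixels is half the picture's height over the tangent of half this angle, whatever the lens; pixels are square), "cx", "cy" (the principal point, pixels), "R" (3x3) and "t" (3): a world point X has camera coordinates R X + t. Camera axes: x right, y down, z forward; pixel columns grow to the right and rows downward; lengths in mm; the calibration is good to about 2 mm. A picture is of the moment at which its call begins. There is no depth.
- arm.sign_off(): hands the job in; it is judged then, once.
Trained networks look in the newest picture that a camera, given by its name, has taken for a name from the list of things; names that differ only in an ending like _2 or _b are one class to them, and where a whole thing is asked for, a point or a joint stands for the part that bears it (a point fixed in the world has none). Each returns a list of dicts, best first, with "p" (0 to 1); they miss things now and then, are a little off and sometimes report something else, mostly with a low value. They report only what shows in the picture. A call takes as long as a camera call.
- arm.boxes_of(camera, label): "at" ([column, row] in pixels, amid what is visible of it).
- arm.silhouettes(camera, label): "pixels" (480x640 bool, what is visible of it) and "at" ([column, row] in pixels, amid what is visible of it).
- arm.landmark_of(camera, label): "at" ([column, row] in pixels: a listed point, or the origin of a listed thing).
The state is a dict: "clock": time; "q": joint angles; "dq": joint speeds; "joint_torque": joint torques, N m; "ee_pos": TCP position; "orientation": TCP orientation; "ft_force": force on the tool from outside, world axes, zero at the start; "ft_torque": the same for the moment, N m; "gripper_width": opening from 0.0 (shut) to 1.0 (fully open); "finger_force": force on a finger pad.
Only numpy, scipy, OpenCV 4.12 (cv2) and the standard library are available. Lean on these libraries where they do the work, as an engineer would, in place of code of your own. Each camera call takes 0.05 s, during which the arm holds its last target. There are 200 camera calls.

## Working session

There is one attempt and no reset: what is moved stays moved. The work goes in short steps, Python scripts to look and compute and a tool call to move; the robot and the scene stay as the last step left them, time stands still between calls to the robot, and variables do not carry over. Pictures are saved under pics/ and viewed, at most 14 in all, crops included, and the job is handed in when it is done.

Besides the shell and the picture viewer there is one more tool, called after "Call:" by a JSON object that holds its "method" and its "body", one argument or row to a line. drive_tool: Moves the arm, as the interface text tells. Its arguments: {"type":"object","properties":{"deltas":{"type":"array","items":{"type":"array","items":{"type":"number"}}},"fingers":{"type":"number"},"force":{"type":"number"}},"required":["deltas"]}

```bash
mkdir -p pics; cat > h.py <<'E'
import numpy as np, cv2
from plant import arm
def cam(n):
    c=arm.get_image(n); c['R']=np.array(c['R']);c['t']=np.array(c['t']);c['f']=240/np.tan(np.radians(c['fov_y']/2)); return c
def save(c,fn): cv2.imwrite('pics/'+fn,np.ascontiguousarray(c['img'][:,:,::-1]))
def ray(c,p):
    d=c['R'].T@np.array([(p[0]-c['cx'])/c['f'],(p[1]-c['cy'])/c['f'],1]); return -c['R'].T@c['t'],d/np.linalg.norm(d)
def atz(c,p,z):
    o,d=ray(c,p); return o+d*(z-o[2])/d[2]
def proj(c,X):
    k=c['R']@np.array(X,float)+c['t']; return np.array([c['f']*k[0]/k[2]+c['cx'],c['f']*k[1]/k[2]+c['cy']])
def tri(rs):
    A=0;b=0;
    for o,d in rs:
        P=np.eye(3)-np.outer(d,d);A=A+P;b=b+P@o
    return np.linalg.solve(A,b)
np.set_printoptions(precision=1,suppress=True)
E
python3 - <<'E'
from h import *
C={n:cam(n) for n in('scene','top')}
for n in C: save(C[n],n+'0.png'); print(n,C[n]['fov_y'],-C[n]['R'].T@C[n]['t'],C[n]['R'][2])
H=dict(seat_l=148,seat_r=148,grip=42,tab_l=38,tab_r=38,ear_l=88,ear_r=88,shelf=0,rack=0,carton_a=45,screwdriver=0,wrench=0,tape=0,tin=0,spray=0,cleaner=0,pot=0)
for l,z in H.items():
    for n in C:
        for r in arm.landmark_of(n,l)[:4]:
            if r['p']>.25: print(l,n,np.array(r['at']),'%.2f'%r['p'],atz(C[n],r['at'],z)[:2])
s=arm.sense();print(s['clock'],s['ee_pos'],s['orientation'])
E
```

```text
scene 50.40319503938356 [1544.6 -132.5 1077.9] [-0.7  0.2 -0.7]
top 42.35145865856284 [ 465.9   79.8 1549.2] [ 0.1  0.  -1. ]
seat_l scene [372.  248.1] 0.79 [629.9 224.4]
seat_l scene [414.7 212.1] 0.68 [518.9 388.3]
seat_l top [271.3 238.1] 0.98 [605.3 221.7]
seat_r scene [372.  248.1] 0.79 [629.9 224.4]
seat_r scene [414.7 212.1] 0.68 [518.9 388.3]
seat_r top [271.3 238.1] 0.98 [605.3 221.7]
grip scene [167.8 273.6] 0.78 [ 480.9 -321. ]
tab_l scene [157.6 308.2] 0.91 [ 598.8 -351.4]
tab_l top [450.2 307.1] 0.90 [ 455.  -204.3]
tab_l top [509.8 249.9] 0.71 [ 595.8 -349. ]
tab_r scene [157.6 308.2] 0.91 [ 598.8 -351.4]
tab_r top [450.2 307.1] 0.90 [ 455.  -204.3]
tab_r top [509.8 249.9] 0.71 [ 595.8 -349. ]
ear_l scene [151.6 294.5] 0.90 [ 593.6 -355.2]
ear_l scene [204.1 249.6] 0.68 [ 458.5 -210.8]
ear_l top [517.  249.7] 0.87 [ 592.3 -351.6]
ear_l top [456.1 310.4] 0.62 [ 447.9 -208.6]
ear_r scene [151.6 294.5] 0.90 [ 593.6 -355.2]
ear_r scene [204.1 249.6] 0.68 [ 458.5 -210.8]
ear_r top [517.  249.7] 0.87 [ 592.3 -351.6]
ear_r top [456.1 310.4] 0.62 [ 447.9 -208.6]
shelf scene [1
[... 619 characters left out ...]
396.7 -85.4]
tape scene [310.9 241. ] 0.95 [406.3 107.5]
tape top [314.8 324.9] 0.74 [405.1 123.3]
tape top [241.6 264.4] 0.40 [552.6 309.8]
tape top [452.7 308.2] 0.32 [ 452.1 -217.6]
tin scene [329.9 345. ] 0.56 [798.5  65.8]
tin top [340.2 176.9] 0.56 [778.4  65.4]
tin top [269.1 235.7] 0.33 [626.  242.4]
spray scene [447.7 217.9] 0.77 [410.3 564.1]
spray top [132.1 320.1] 0.77 [409.  580.2]
cleaner scene [367.9 247.6] 0.26 [479.1 269.8]
cleaner top [142.2 280.2] 0.83 [509.  559.1]
pot scene [171.8 345.9] 0.75 [ 700.9 -326. ]
pot top [493.4 213.3] 0.84 [ 690.6 -319.9]
pot top [244.5 261. ] 0.68 [561.2 302.7]
1.8 [ 186.9 -570.1  218.6] [[ 1.   0.3 -0. ]
 [ 0.3 -1.   0. ]
 [ 0.  -0.  -1. ]]
```

```bash
ls pics
```

```text
scene0.png
top0.png
```

View pics/scene0.png

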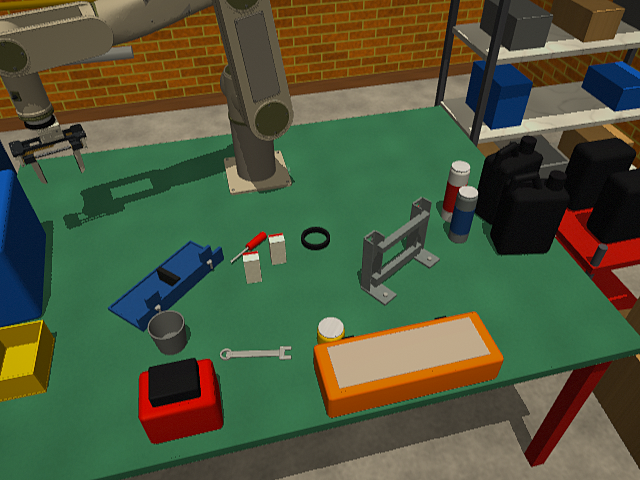

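View pics/top0.png

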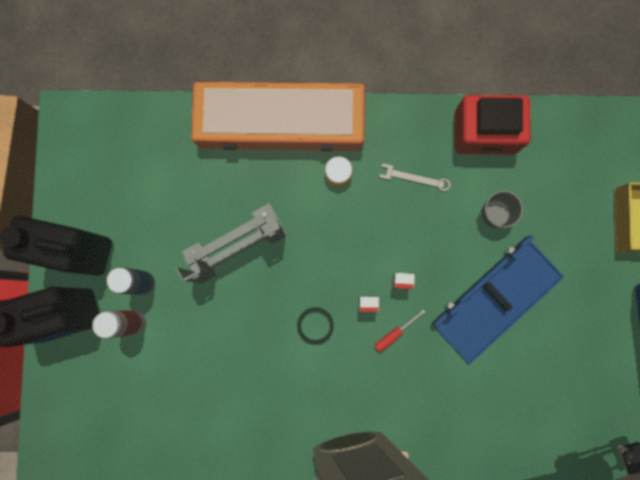

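Top view: two cartons at (369,305) and (404,281), with red strips toward the robot. The shelf is at (497,297) with its tab side up-left, and the rack runs from (188,265) to (265,225) with its feet behind. The scene view agrees. I'll measure carton yaw next, then the rack.

```bash
cat >> h.py <<'E'
def delta(P,yaw=None):
    """rows: shift in tool axes from current pose to P, tool-down; yaw= desired direction (deg) of tool x"""
    s=arm.sense();R=np.array(s['orientation']);d=R.T@(np.array(P)-s['ee_pos'])
    w=np.zeros(3)
    if yaw is not None:
        from scipy.spatial.transform import Rotation as Q
        a=np.radians(yaw);T=np.array([[np.cos(a),np.sin(a),0],[np.sin(a),-np.cos(a),0],[0,0,-1.]])
        w=Q.from_matrix(R.T@T).as_rotvec()
    return d.round(1),w.round(4)
E
python3 - <<'E'
from h import *
c=cam('top')
hsv=cv2.cvtColor(c['img'],cv2.COLOR_RGB2HSV).astype(int)
for (u,v) in((369,305),(404,281)):
    m=np.zeros((480,640),bool);m[v-13:v+14,u-14:u+15]=1
    red=m&((hsv[...,0]<8)|(hsv[...,0]>172))&(hsv[...,1]>130)&(hsv[...,2]>80)
    wh=m&(hsv[...,1]<60)&(hsv[...,2]>130)
    a=(red|wh).astype(np.uint8)
    pts=np.argwhere(a)[:,::-1].astype(np.float32)
    r=cv2.minAreaRect(pts);
    W=np.array([atz(c,p,90)[:2] for p in cv2.boxPoints(r)])
    rc=atz(c,np.argwhere(red)[:,::-1].mean(0),90)[:2];wc=atz(c,np.argwhere(wh)[:,::-1].mean(0),90)[:2]
    print(red.sum(),wh.sum(),W.mean(0),np.linalg.norm(W[1]-W[0]),np.linalg.norm(W[2]-W[1]),W.round(0).tolist())
    d=rc-wc;print('label dir',np.degrees(np.arctan2(d[1],d[0])),rc,wc)
print(arm.sense()['ee_pos'],arm.sense()['q'])
for P in((380,-3,300),):print(delta(P,0))
im=cv2.resize(c['img'][250:340,330:450],None,fx=6,fy=6);cv2.imwrite('pics/t1.png',im[:,:,::-1])
E
```

```text
66 220 [460.6  -6.4] 44.46490219227772 34.943635915057364 [[478.0, 16.0], [478.0, -28.0], [443.0, -29.0], [443.0, 16.0]]
label dir 173.87942021470514 [446.6  -4.2] [466.3  -6.3]
60 227 [516.9 -89.1] 46.859928091734226 37.488999415818135 [[535.0, -66.0], [536.0, -112.0], [498.0, -112.0], [498.0, -66.0]]
label dir 172.6821444753673 [502.9 -86. ] [522.7 -88.5]
[ 186.9 -570.1  218.6] [-76.7   7.5  85.3  -0.   87.3  -4.9]
(array([ 360.2, -478.8,  -81.4]), array([0. , 0. , 0.3]))
```

View pics/t1.png

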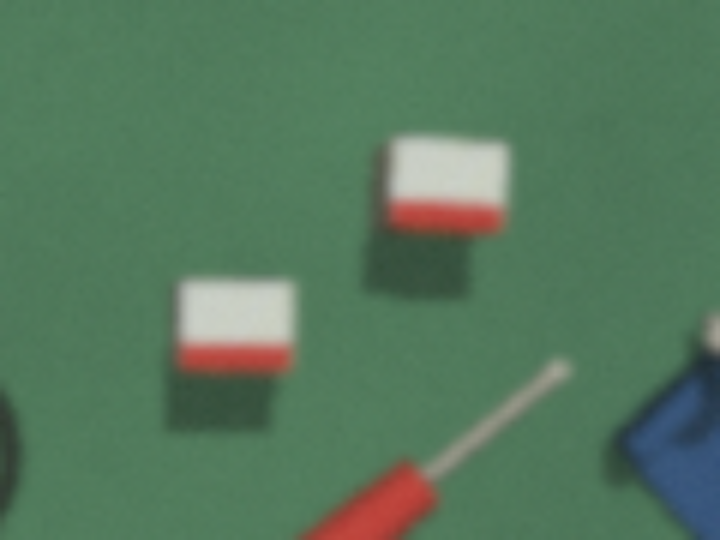

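Both labels face −x, so pushing along +x will tip them. I'll go in front of the first carton.

Call:
{"method": "drive_tool", "body": {
  "deltas": [
    [30, -40, -81, 0, 0, 0],
    [360, -479, -81, 0, 0, 0.3168],
    [360, -479, -81, 0, 0, 0.3168],
    [360, -479, -81, 0, 0, 0.3168],
    [360, -479, -81, 0, 0, 0.3168],
    [360, -479, -81, 0, 0, 0.3168],
    [360, -479, -81, 0, 0, 0.3168],
    [360, -479, -81, 0, 0, 0.3168],
    [360, -479, -81, 0, 0, 0.3168],
    [360, -479, -81, 0, 0, 0.3168],
    [360, -479, -81, 0, 0, 0.3168],
    [360, -479, -81, 0, 0, 0.3168],
    [360, -479, -81, 0, 0, 0.3168],
    [360, -479, -81, 0, 0, 0.3168]
  ],
  "fingers": 0
}}

```text
clock: 3.6
ee_pos: [379.6, -4.3, 299.6]
orientation: [[1.0, -0.003, -0.0], [-0.003, -1.0, -0.0], [-0.0, 0.0, -1.0]]
ft_force: [-0.1, 0.8, 0.3]
gripper_width: 0.004
finger_force: 0.0
```

Call:
{"method": "drive_tool", "body": {
  "deltas": [
    [20, 2, 60, 0, 0, 0],
    [20, 2, 120, 0, 0, 0],
    [20, 2, 180, 0, 0, 0],
    [20, 2, 233, 0, 0, 0],
    [45, 2, 233, 0, 0, 0],
    [55, 2, 233, 0, 0, 0],
    [60, 2, 233, 0, 0, 0],
    [65, 2, 233, 0, 0, 0],
    [70, 2, 233, 0, 0, 0],
    [75, 2, 233, 0, 0, 0],
    [80, 2, 233, 0, 0, 0],
    [85, 2, 233, 0, 0, 0],
    [90, 2, 233, 0, 0, 0],
    [95, 2, 233, 0, 0, 0],
    [100, 2, 233, 0, 0, 0],
    [105, 2, 233, 0, 0, 0],
    [110, 2, 233, 0, 0, 0],
    [115, 2, 233, 0, 0, 0],
    [110, 2, 233, 0, 0, 0],
    [80, 2, 180, 0, 0, 0]
  ]
}}

```text
clock: 6.1
ee_pos: [455.5, -4.4, 114.6]
orientation: [[1.0, 0.0, -0.012], [0.0, -1.0, 0.001], [-0.012, -0.001, -1.0]]
ft_force: [0.0, -0.6, 0.3]
gripper_width: 0.003
finger_force: 0.0
```

```bash
python3 - <<'E'
from h import *
c=cam('scene');save(c,'s2.png');cv2.imwrite('pics/s2c.png',cv2.resize(c['img'][190:370,120:360],None,fx=3,fy=3)[:,:,::-1])
E
```

```text
(no output)
```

View pics/s2c.png

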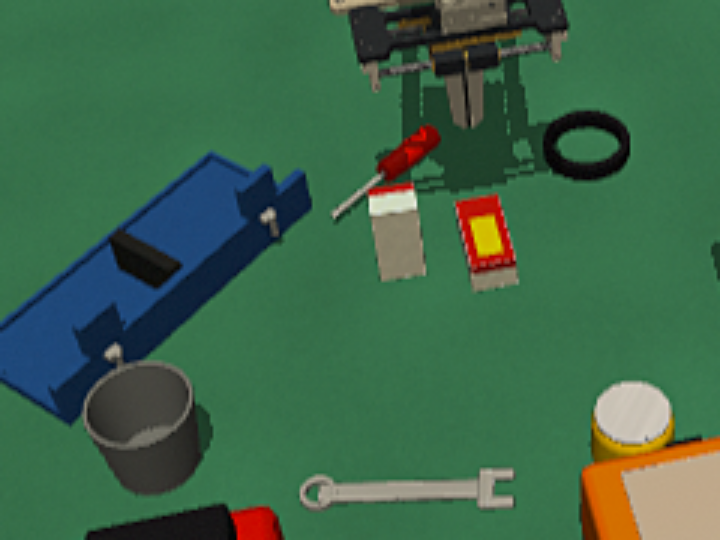

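The first carton lies flat, label up (crop 487,243). Now the second.

Call:
{"method": "drive_tool", "body": {
  "deltas": [
    [0, 50, 0, 0, 0, 0],
    [0, 84, 0, 0, 0, 0],
    [0, 84, 0, 0, 0, 0],
    [5, 84, 53, 0, 0, 0],
    [20, 84, 53, 0, 0, 0],
    [30, 84, 53, 0, 0, 0],
    [35, 84, 53, 0, 0, 0],
    [40, 84, 53, 0, 0, 0],
    [45, 84, 53, 0, 0, 0],
    [50, 84, 53, 0, 0, 0],
    [55, 84, 53, 0, 0, 0],
    [60, 84, 53, 0, 0, 0],
    [65, 84, 53, 0, 0, 0],
    [70, 84, 53, 0, 0, 0],
    [75, 84, 53, 0, 0, 0],
    [80, 84, 53, 0, 0, 0],
    [85, 84, 53, 0, 0, 0],
    [90, 84, 53, 0, 0, 0],
    [85, 84, 53, 0, 0, 0],
    [60, 84, -20, 0, 0, 0]
  ]
}}

```text
clock: 8.65
ee_pos: [520.1, -87.7, 120.4]
orientation: [[1.0, 0.0, -0.012], [0.0, -1.0, 0.003], [-0.012, -0.003, -1.0]]
ft_force: [0.6, -0.0, 1.1]
gripper_width: 0.004
finger_force: 0.0
```

```bash
python3 - <<'E'
from h import *
s=arm.sense();print(s['ee_pos'])
# view point in front of rack
a=np.radians(29);rx=np.array([np.cos(a),np.sin(a),0]);P=np.array([560,303,0])-rx*130+[0,0,430];print(P,delta(P,29)); print(np.array(delta(P,29)[1])*1000)
E
```

```text
[520.1 -87.7 120.4]
[446.3 240.  430. ] (array([ -77.3, -328.6, -307.7]), array([-0. ,  0. , -0.5]))
[  -6.    10.6 -505.9]
```

Call:
{"method": "drive_tool", "body": {
  "deltas": [
    [-5, 0, -62, 0, 0, 0],
    [-10, -10, -120, 0, 0, 0],
    [-77, -329, -300, 0, 0, -0.506],
    [-77, -329, -300, 0, 0, -0.506],
    [-77, -329, -300, 0, 0, -0.506],
    [-77, -329, -300, 0, 0, -0.506],
    [-77, -329, -300, 0, 0, -0.506],
    [-77, -329, -300, 0, 0, -0.506],
    [-77, -329, -300, 0, 0, -0.506],
    [-77, -329, -300, 0, 0, -0.506],
    [-77, -329, -300, 0, 0, -0.506],
    [-77, -329, -300, 0, 0, -0.506]
  ]
}}

```text
clock: 10.15
ee_pos: [447.7, 239.0, 425.0]
orientation: [[0.876, 0.483, -0.001], [0.483, -0.876, -0.001], [-0.001, -0.0, -1.0]]
ft_force: [-0.5, -0.3, -0.5]
gripper_width: 0.007
finger_force: 0.0
```

```bash
python3 - <<'E'
from h import *
c=cam('wrist');save(c,'w3.png')
print(c['fov_y'],-c['R'].T@c['t'],c['R'][2],arm.sense()['ee_pos'])
H=dict(seat_l=148,rack=0,catch_l=157)
for l,z in H.items():
    for n in('wrist','scene'):
        if n=='scene': c=cam('scene')
        for r in arm.landmark_of(n,l)[:4]:
            if r['p']>.25: print(l,n,np.array(r['at']),'%.2f'%r['p'],atz(c,r['at'],z)[:2])
E
```

```text
59.4328610081189 [519.3 278.3 591.7] [-0.3 -0.1 -1. ] [447.7 239.2 425.2]
seat_l wrist [419.7  51.9] 0.68 [616.2 219.9]
seat_l scene [370.7 247.9] 0.90 [628.3 221.4]
seat_l scene [412.8 212.2] 0.73 [517.9 383. ]
seat_l scene [166.8 271.4] 0.49 [ 581.3 -303.9]
rack scene [388.  264.6] 0.57 [563.5 305. ]Traceback (most recent call last):
  File "<stdin>", line 8, in <module>
ValueError: it knows: carton, cleaner, ear, grip, pot, rack, screwdriver, seat, shelf, spray, tab, tape, tin, wrench
```

View pics/w3.png

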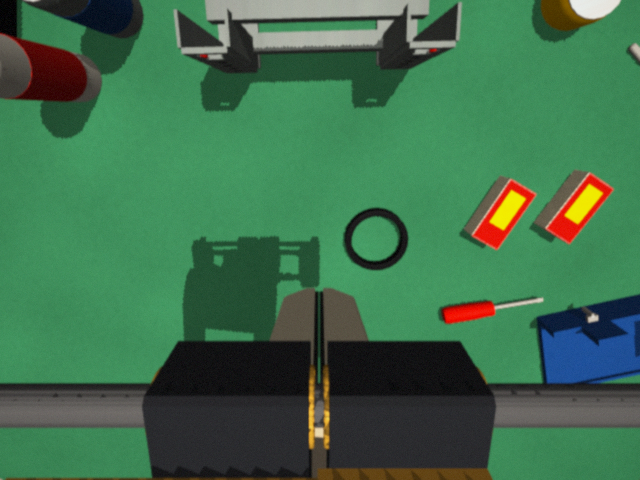

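Both cartons now lie label up (507,207; 583,204). The rack's front is at the top edge of the picture with the red catches showing (212,55; 433,50). I'll tilt the camera toward it.

Call:
{"method": "drive_tool", "body": {
  "deltas": [
    [-12, 0, 50, 0, 0.15, 0],
    [-12, 0, 100, 0, 0.3, 0],
    [-12, 0, 150, 0, 0.45, 0],
    [-12, 0, 150, 0, 0.5, 0],
    [-12, 0, 150, 0, 0.5, 0],
    [-12, 0, 150, 0, 0.5, 0]
  ]
}}

```text
clock: 11.25
ee_pos: [438.2, 234.7, 279.1]
orientation: [[0.766, 0.485, 0.422], [0.425, -0.875, 0.233], [0.482, 0.001, -0.876]]
ft_force: [-0.1, 0.6, 0.7]
gripper_width: 0.005
finger_force: 0.0
```

```bash
python3 - <<'E'
from h import *
c=cam('wrist');save(c,'w4.png')
print(-c['R'].T@c['t'],c['R'][2],arm.sense()['ee_pos'])
for r in arm.landmark_of('wrist','seat_l')[:4]:
    print(np.array(r['at']),'%.2f'%r['p'],atz(c,r['at'],148)[:2])
E
```

```text
[430.8 230.5 464.1] [ 0.2  0.1 -1. ] [438.5 234.9 279.3]
[195.4 136.9] 0.87 [516.2 392.1]
[441.2 131.7] 0.60 [617.1 219.7]
```

View pics/w4.png

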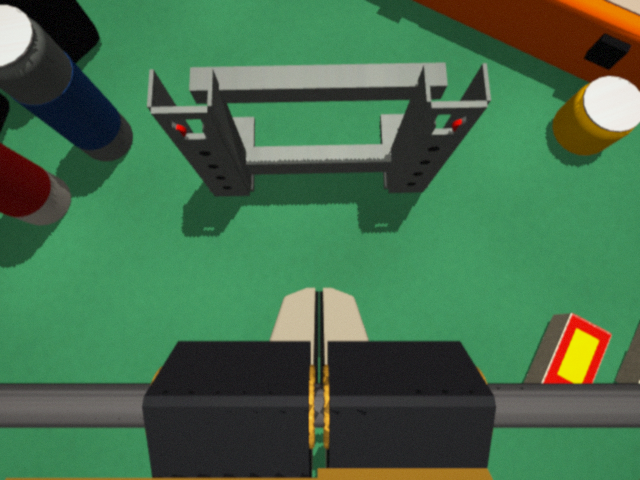

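Seats at (195,137) and (441,132), 199.8 mm apart, which matches the 200 mm given. I'll overlay the modelled uprights to check the fit.

```bash
python3 - <<'E'
from h import *
c=cam('wrist')
L=atz(c,(195.4,136.9),148);Rr=atz(c,(441.2,131.7),148)
m=(L+Rr)/2;y=(L-Rr)/np.linalg.norm(L-Rr);yaw=np.arctan2(-y[0],y[1]);print(m,np.degrees(yaw))
im=cv2.resize(c['img'][85:215,130:510],None,fx=2.1,fy=4,interpolation=cv2.INTER_CUBIC)[:,:,::-1].copy()
im=cv2.resize(c['img'],None,fx=4,fy=4,interpolation=cv2.INTER_CUBIC)[:,:,::-1].copy()
for s in(100,-100):
  for yy,z in((s-20,190),(s+20,190),(s-20,0),(s+20,0),(s-9,148),(s+9,148),(s-9,162),(s+9,162),(s-12.5,168),(s+12.5,168),(s-12.5,180),(s+12.5,180)):
    p=proj(c,[m[0]+y[0]*yy,m[1]+y[1]*yy,z]);q=tuple(int(v) for v in p*4+1.5)
    cv2.circle(im,q,3,(255,255,0),1)
a=im[360:800,560:1040];b=im[360:800,1520:2000]
o=np.hstack([a,b]);cv2.imwrite('pics/w4c.png',cv2.resize(o,(800,367)))
E
```

```text
[566.7 306.  148. ] 30.355509819864363
```

View pics/w4c.png

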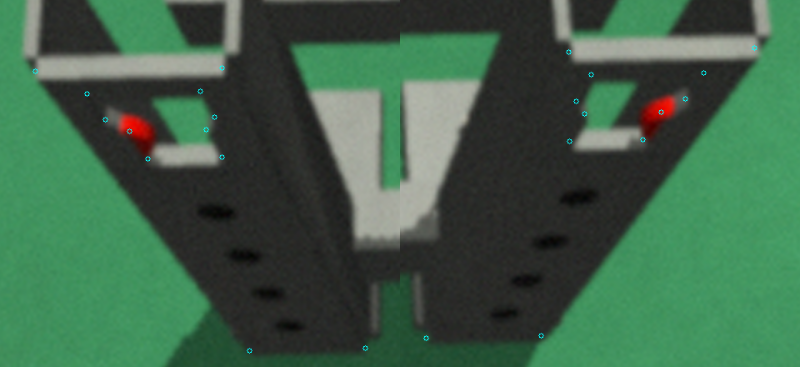

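The overlay fits in y. Actual edges sit about 1.5 mm nearer the robot, so the rack origin is about (565.4, 305.2) with yaw 30.3°. Next I'll view the shelf.

```bash
python3 - <<'E'
from h import *
d,w=delta((439,-353,300),44.5);print(d,w*1000)
E
```

```text
[-239.1  514.5 -155.6] [  68.4 -499.  -264.6]
```

Call:
{"method": "drive_tool", "body": {
  "deltas": [
    [-50, 0, -50, 0, 0, 0],
    [-239, 515, -156, 0.068, -0.499, -0.265],
    [-239, 515, -156, 0.068, -0.499, -0.265],
    [-239, 515, -156, 0.068, -0.499, -0.265],
    [-239, 515, -156, 0.068, -0.499, -0.265],
    [-239, 515, -156, 0.068, -0.499, -0.265],
    [-239, 515, -156, 0.068, -0.499, -0.265],
    [-239, 515, -156, 0.068, -0.499, -0.265],
    [-239, 515, -156, 0.068, -0.499, -0.265],
    [-239, 515, -156, 0.068, -0.499, -0.265],
    [-239, 515, -156, 0.068, -0.499, -0.265],
    [-239, 515, -156, 0.068, -0.499, -0.265],
    [-239, 515, -156, 0.068, -0.499, -0.265],
    [-239, 515, -156, 0.068, -0.499, -0.265],
    [-239, 515, -156, 0.068, -0.499, -0.265]
  ]
}}

```text
clock: 13.28
ee_pos: [438.1, -353.3, 298.6]
orientation: [[0.712, 0.702, -0.001], [0.702, -0.712, -0.002], [-0.002, 0.0, -1.0]]
ft_force: [0.8, 0.1, 0.8]
gripper_width: 0.005
finger_force: 0.0
```

```bash
cat > shelf.py <<'E'
from h import *
import sys
c=cam('wrist');save(c,sys.argv[1])
print(arm.sense()['ee_pos'])
H=dict(grip=42,tab_l=38,ear_l=88,shelf=0)
for l,z in H.items():
    for r in arm.landmark_of('wrist',l)[:3]:
        if r['p']>.25: print(l,np.array(r['at']),'%.2f'%r['p'],atz(c,r['at'],z)[:2])
E
python3 shelf.py w5.png
```

```text
[ 438.  -353.4  298.6]
grip [342.9 165.1] 0.87 [ 477.8 -348.8]
tab_l [442.5 112.8] 0.92 [ 581.  -382.2]
tab_l [240.3 103.8] 0.91 [ 449.1 -236.7]
tab_l [232.6 110.6] 0.50 [ 439.1 -235.5]
ear_l [229.8 109.6] 0.90 [ 444.8 -240.4]
ear_l [460.6 120.6] 0.66 [ 577.9 -388.2]
shelf [338.8 171.3] 0.75 [ 468.  -355.6]
```

View pics/w5.png

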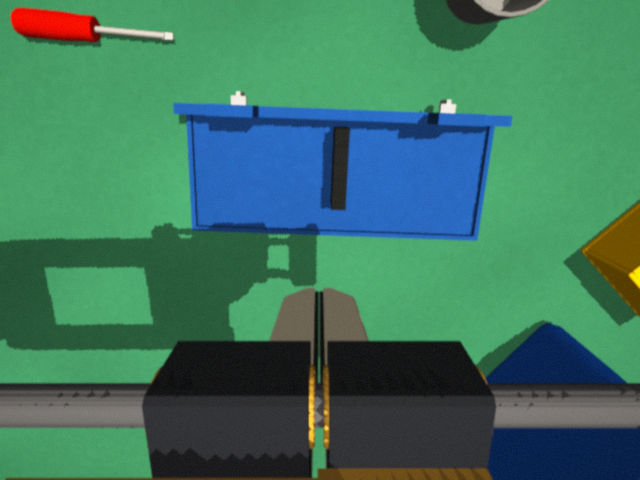

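The shelf has been knocked: it now lies near (468,-354), yaw about 42°. I'll refine from the rib's top corners.

```bash
python3 - <<'E'
from h import *
c=cam('wrist')
g=c['img'];hsv=cv2.cvtColor(g,cv2.COLOR_RGB2HSV)
m=np.zeros((480,640),np.uint8);m[120:216,322:360]=(hsv[120:216,322:360,2]<60)
n,lab,st,ce=cv2.connectedComponentsWithStats(m);k=1+st[1:,4].argmax();pts=np.argwhere(lab==k)[:,::-1].astype(np.float32)
print(st[k],ce[k])
for p in((334,127),(349,127),(331,209),(346,210)):print(atz(c,p,50)[:2])
# plate rear top edge z=50 ends & deck front lip corners z=6..12
for p,z in(((190,228),6),((478,239),6),((175,104),50),((511,117),50)):print(p,atz(c,p,z)[:2])
E
```

```text
[ 331  126   18   83 1184] [339.  166.2]
[ 497.  -316.5]
[ 507.1 -326.7]
[ 438.6 -371. ]
[ 448.5 -382.5]
(190, 228) [ 305.1 -280.8]
(478, 239) [ 525.2 -522.9]
(175, 104) [ 407.  -195.3]
(511, 117) [ 621.  -429.4]
```

```bash
python3 - <<'E'
from h import *
d,w=delta((473.5,-348.5,23),42.4);print(d,w*1000)
E
```

```text
[ 29.9  21.3 275.1] [-0.4  2.1 36.8]
```

Call:
{"method": "drive_tool", "body": {
  "deltas": [
    [15, 10, 40, 0, 0.002, 0.037],
    [30, 21, 80, 0, 0.002, 0.037],
    [30, 21, 130, 0, 0.002, 0.037],
    [30, 21, 170, 0, 0.002, 0.037],
    [30, 21, 200, 0, 0.002, 0.037],
    [30, 21, 225, 0, 0.002, 0.037],
    [30, 21, 250, 0, 0.002, 0.037],
    [30, 21, 265, 0, 0.002, 0.037],
    [30, 21, 275, 0, 0.002, 0.037],
    [30, 21, 275, 0, 0.002, 0.037],
    [30, 21, 275, 0, 0.002, 0.037]
  ],
  "fingers": 60,
  "force": 50
}}

```text
clock: 14.95
ee_pos: [474.0, -348.8, 24.0]
orientation: [[0.739, 0.674, 0.001], [0.674, -0.739, -0.001], [0.0, 0.001, -1.0]]
ft_force: [-0.4, 0.0, -0.3]
gripper_width: 0.645
finger_force: 0.0
```

Call:
{"method": "drive_tool", "body": {
  "deltas": [
    [0, 0, 0, 0, 0, 0],
    [0, 0, 0, 0, 0, 0],
    [0, 0, 0, 0, 0, 0],
    [0, 0, 0, 0, 0, 0],
    [0, 0, 0, 0, 0, 0],
    [0, 0, 0, 0, 0, 0]
  ],
  "fingers": 0,
  "force": 60
}}

```text
clock: 15.7
ee_pos: [473.4, -348.2, 23.0]
orientation: [[0.739, 0.674, -0.0], [0.674, -0.739, 0.0], [-0.0, -0.001, -1.0]]
ft_force: [-0.8, 0.1, 0.6]
gripper_width: 0.146
finger_force: 60.0
```

Rib gripped (13.6 mm). Lift to z≈300 and work out the transit.

Call:
{"method": "drive_tool", "body": {
  "deltas": [
    [0, 0, -15, 0, 0, 0],
    [0, 0, -35, 0, 0, 0],
    [0, 0, -70, 0, 0, 0],
    [0, 0, -110, 0, 0, 0],
    [0, 0, -150, 0, 0, 0],
    [0, 0, -190, 0, 0, 0],
    [0, 0, -230, 0, 0, 0],
    [0, 0, -260, 0, 0, 0],
    [0, 0, -277, 0, 0, 0],
    [0, 0, -277, 0, 0, 0]
  ]
}}

```text
clock: 16.95
ee_pos: [474.0, -348.7, 301.9]
orientation: [[0.739, 0.674, 0.002], [0.674, -0.739, -0.002], [0.0, 0.002, -1.0]]
ft_force: [0.5, -0.3, -6.0]
gripper_width: 0.146
finger_force: 60.0
```

```bash
python3 - <<'E'
from h import *
a=np.radians(30.3);P=np.array([565.4,305.2,300])-91*np.array([np.cos(a),np.sin(a),0])
d,w=delta(P,30.3);print(P,d,w*1000)
E
```

```text
[486.8 259.3 300. ] [ 419.4 -440.4    0.9] [  2.4  -0.6 210.9]
```

Call:
{"method": "drive_tool", "body": {
  "deltas": [
    [10, -10, 0, 0, 0, 0.005],
    [30, -31, 0, 0, 0, 0.015],
    [55, -58, 0, 0, 0, 0.03],
    [82, -86, 0, 0, 0, 0.04],
    [110, -115, 0, 0, 0, 0.055],
    [137, -144, 0, 0, 0, 0.07],
    [165, -173, 0, 0, 0, 0.083],
    [192, -202, 0, 0, 0, 0.097],
    [220, -231, 0, 0, 0, 0.11],
    [248, -260, 0, 0, 0, 0.125],
    [275, -289, 0, 0, 0, 0.14],
    [303, -318, 0, 0, 0, 0.152],
    [330, -347, 0, 0, 0, 0.166],
    [358, -376, 0, 0, 0, 0.18],
    [385, -404, 0, 0, 0, 0.195],
    [405, -425, 0, 0, 0, 0.205],
    [419, -440, 0, 0, 0, 0.211],
    [419, -440, 0, 0, 0, 0.211],
    [419, -440, 0, 0, 0, 0.211]
  ]
}}

```text
clock: 19.32
ee_pos: [485.5, 258.8, 299.0]
orientation: [[0.863, 0.505, -0.002], [0.505, -0.863, -0.001], [-0.002, -0.001, -1.0]]
ft_force: [0.3, -0.2, -5.8]
gripper_width: 0.144
finger_force: 60.0
```

```bash
python3 - <<'E'
from h import *
a=np.radians(30.3);P=np.array([565.4,305.2,155])-91*np.array([np.cos(a),np.sin(a),0])
d,w=delta(P,30.3);print(arm.sense()['ft_force'],d,w*1000)
c=cam('wrist');save(c,'w6.png')
for l in('tab_l','ear_l','seat_l'):
    for r in arm.landmark_of('wrist',l)[:3]:
        p=atz(c,r['at'],{'t':315,'e':365,'s':148}[l[0]])-[565.4,305.2,0];print(l,r['at'],'%.2f'%r['p'],'rack xy',p[0]*np.cos(a)+p[1]*np.sin(a),-p[0]*np.sin(a)+p[1]*np.cos(a))
E
```

```text
[ 0.3 -0.2 -5.8] [  1.8   0.3 144. ] [-0.5  2.4  0.3]
tab_l [43.2, 186.2] 0.88 rack xy -36.137265082492114 99.2929628094059
tab_l [596.2, 185.4] 0.72 rack xy -35.62973571015536 -99.87685865175669
seat_l [459.0, 95.3] 0.98 rack xy 1.1224179981290803 -100.09155696314284
seat_l [178.6, 96.2] 0.79 rack xy 0.3314685684828973 100.35283063148744
```

View pics/w6.png

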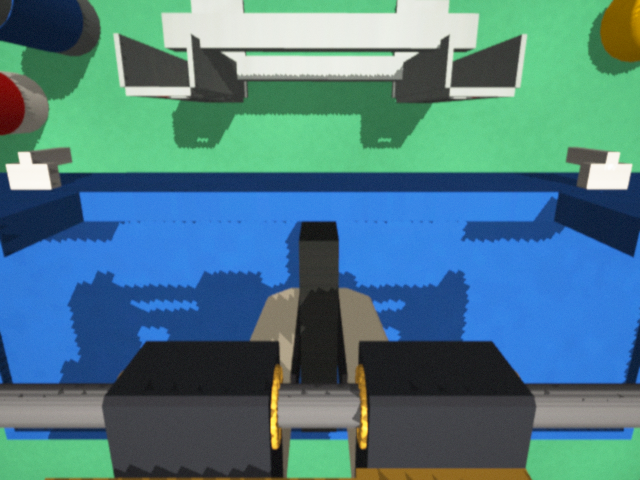

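Tabs at rack x≈-36, y≈±99.6; seats at x≈0.7, y≈±100. The shelf is aligned, so lower to hooking height.

Call:
{"method": "drive_tool", "body": {
  "deltas": [
    [0, 0, 10, 0, 0, 0],
    [0, 0, 30, 0, 0, 0],
    [1, 0, 60, 0, 0, 0],
    [1, 0, 90, 0, 0, 0],
    [1, 0, 115, 0, 0, 0],
    [1, 0, 130, 0, 0, 0],
    [1, 0, 140, 0, 0, 0],
    [1, 0, 144, 0, 0, 0],
    [1, 0, 144, 0, 0, 0],
    [1, 0, 144, 0, 0, 0]
  ]
}}

```text
clock: 20.78
ee_pos: [487.8, 259.9, 157.3]
orientation: [[0.863, 0.504, 0.001], [0.504, -0.863, 0.001], [0.002, -0.0, -1.0]]
ft_force: [-0.6, -0.8, -5.9]
gripper_width: 0.146
finger_force: 60.0
```

```bash
python3 - <<'E'
from h import *
a=np.radians(30.3);s=arm.sense();print(s['ee_pos'],s['ft_force'])
c=cam('wrist');save(c,'w7.png')
for l in('tab_l','seat_l'):
    for r in arm.landmark_of('wrist',l)[:3]:
        p=atz(c,r['at'],{'t':170,'s':148}[l[0]])-[565.4,305.2,0];print(l,r['at'],'%.2f'%r['p'],'rack xy',p[0]*np.cos(a)+p[1]*np.sin(a),-p[0]*np.sin(a)+p[1]*np.cos(a))
# tab height by scene camera
c=cam('scene')
for l in('tab_l','ear_l'):
    for r in arm.landmark_of('scene',l)[:3]:print(l,r['at'],r['p'])
rx=np.array([np.cos(a),np.sin(a),0]);ry=np.array([-rx[1],rx[0],0])
for y in(100,-100):
    b=np.array([565.4,305.2,0])-36*rx+y*ry
    print('pred',proj(c,b+[0,0,170]),proj(c,b-5*rx+[0,0,220]))
E
```

```text
[487.8 259.9 157.3] [-0.6 -0.8 -5.9]
tab_l [594.2, 185.6] 0.83 rack xy -33.81710603927557 -101.63626279127044
tab_l [44.0, 186.2] 0.81 rack xy -34.171686043847025 101.11712883911915
tab_l [573.2, 90.7] 0.39 rack xy -0.8474024991475204 -88.16116359848213
seat_l [65.6, 92.5] 0.87 rack xy -0.5130768234928169 100.05496028763636
seat_l [572.3, 91.8] 0.82 rack xy -0.14937880098052858 -100.42394372690443
tab_l [360.7, 233.0] 0.98
tab_l [407.0, 199.4] 0.68
tab_l [447.8, 212.1] 0.64
ear_l [359.2, 217.5] 0.98
ear_l [406.0, 185.3] 0.57
pred [406.1 199.4] [406.6 184.6]
pred [358.7 232.3] [358.1 217.1]
```

Call:
{"method": "drive_tool", "body": {
  "deltas": [
    [5, 0, 1, 0, 0, 0],
    [10, 0, 1, 0, 0, 0],
    [15, 0, 1, 0, 0, 0],
    [18, 0, 1, 0, 0, 0],
    [21, 0, 1, 0, 0, 0],
    [24, 0, 1, 0, 0, 0],
    [26, 0, 1, 0, 0, 0],
    [28, 0, 1, 0, 0, 0],
    [28, 0, 1, 0, 0, 0]
  ]
}}

```text
clock: 22.2
ee_pos: [511.5, 273.8, 155.2]
orientation: [[0.863, 0.504, -0.0], [0.504, -0.863, 0.0], [-0.0, -0.001, -1.0]]
ft_force: [-0.3, 0.6, -5.4]
gripper_width: 0.145
finger_force: 60.0
```

Call:
{"method": "drive_tool", "body": {
  "deltas": [
    [2, 0, 0, 0, 0, 0],
    [4, 0, 0, 0, 0, 0],
    [5, 0, 0, 0, 0, 0],
    [5, 0, 0, 0, 0, 0]
  ]
}}

```text
clock: 22.7
ee_pos: [515.8, 276.3, 155.2]
orientation: [[0.863, 0.504, -0.0], [0.504, -0.863, 0.0], [-0.0, -0.001, -1.0]]
ft_force: [0.4, 0.2, -5.6]
gripper_width: 0.145
finger_force: 60.0
```

Call:
{"method": "drive_tool", "body": {
  "deltas": [
    [1, 0, 0, 0, 0, 0],
    [2, 0, 0, 0, 0, 0],
    [2, 0, 0, 0, 0, 0]
  ]
}}

```text
clock: 23.08
ee_pos: [516.1, 276.6, 155.2]
orientation: [[0.863, 0.504, -0.003], [0.504, -0.863, -0.001], [-0.004, -0.001, -1.0]]
ft_force: [-7.9, -4.5, -0.7]
gripper_width: 0.146
finger_force: 60.0
```

Call:
{"method": "drive_tool", "body": {
  "deltas": [
    [1, 0, 0, 0, 0, 0],
    [1.5, 0, 0, 0, 0, 0],
    [1.5, 0, 0, 0, 0, 0]
  ]
}}

```text
clock: 23.45
ee_pos: [516.1, 276.6, 155.1]
orientation: [[0.863, 0.504, -0.006], [0.504, -0.863, -0.003], [-0.007, -0.001, -1.0]]
ft_force: [-16.6, -8.4, 5.1]
gripper_width: 0.148
finger_force: 60.0
```

Plate contact, with 18 N straight back. Ease off and lower onto the catches.

Call:
{"method": "drive_tool", "body": {
  "deltas": [
    [-3, 0, 0, 0, 0, 0],
    [-3, 0, 2, 0, 0, 0],
    [-3, 0, 4, 0, 0, 0],
    [-3, 0, 6, 0, 0, 0],
    [-3, 0, 6, 0, 0, 0]
  ]
}}

```text
clock: 24.08
ee_pos: [516.1, 276.6, 148.8]
orientation: [[0.863, 0.504, -0.001], [0.504, -0.863, 0.0], [-0.0, -0.001, -1.0]]
ft_force: [-0.6, -1.0, -6.2]
gripper_width: 0.148
finger_force: 60.0
```

Call:
{"method": "drive_tool", "body": {
  "deltas": [
    [0, 0, 1, 0, 0, 0],
    [0, 0, 2, 0, 0, 0],
    [0, 0, 3, 0, 0, 0],
    [0, 0, 3, 0, 0, 0]
  ]
}}

```text
clock: 24.58
ee_pos: [516.1, 276.5, 146.5]
orientation: [[0.863, 0.504, -0.0], [0.504, -0.863, 0.0], [-0.0, -0.0, -1.0]]
ft_force: [-2.8, -2.7, -2.6]
gripper_width: 0.142
finger_force: 60.0
```

Call:
{"method": "drive_tool", "body": {
  "deltas": [
    [0, 0, 1, 0, 0, 0],
    [0, 0, 1.5, 0, 0, 0],
    [0, 0, 1.5, 0, 0, 0]
  ]
}}

```text
clock: 24.95
ee_pos: [516.1, 276.4, 145.8]
orientation: [[0.863, 0.504, -0.0], [0.504, -0.863, 0.0], [-0.0, -0.0, -1.0]]
ft_force: [-7.4, -5.2, 5.8]
gripper_width: 0.148
finger_force: 60.0
```

Call:
{"method": "drive_tool", "body": {
  "deltas": [
    [0, 0, 0, 0, 0, 0],
    [0, 0, 0, 0, 0, 0],
    [0, 0, 0, 0, 0, 0],
    [0, 0, -20, 0, 0, 0],
    [0, 0, -50, 0, 0, 0],
    [0, 0, -100, 0, 0, 0],
    [0, 0, -160, 0, 0, 0],
    [0, 0, -160, 0, 0, 0]
  ],
  "fingers": 50
}}

```text
clock: 25.95
ee_pos: [518.9, 277.7, 313.7]
orientation: [[0.863, 0.505, 0.012], [0.504, -0.863, 0.006], [0.013, 0.001, -1.0]]
ft_force: [0.5, 0.6, -0.8]
gripper_width: 0.539
finger_force: 0.0
```

```bash
cat > chk.py <<'E'
from h import *
a=np.radians(30.3);rx=np.array([np.cos(a),np.sin(a),0]);ry=np.array([-rx[1],rx[0],0]);O=np.array([565.4,305.2,0])
C={n:cam(n) for n in('scene','wrist','top')}
print(arm.sense()['ee_pos'],arm.sense()['clock'])
for l in('tab_l','ear_l'):
    for n in C:
        for r in arm.landmark_of(n,l)[:2]:
            best=[]
            for y in(100,-100):
              for h in(0,14):
                X=O+ry*y+([0,0,148+h] if l[0]=='t' else -5*rx+[0,0,198+h]); p=proj(C[n],X);best.append((np.linalg.norm(p-r['at']),y,h,p))
            best.sort(key=lambda b:b[0]);print(l,n,np.array(r['at']),'%.2f'%r['p'],best[0],best[1])
E
python3 chk.py
```

```text
[516.2 276.5 305.2] 26.1
tab_l scene [368.7 239.8] 0.91 (np.float64(1.2712044871637755), -100, 14, array([368.6, 241.1])) (np.float64(5.144467222079029), -100, 0, array([368.4, 244.9]))
tab_l scene [414.8 206.8] 0.69 (np.float64(1.1164557360438112), 100, 14, array([415.8, 207.3])) (np.float64(4.295337687122911), 100, 0, array([415.2, 211.1]))
tab_l wrist [183.3 156.2] 0.93 (np.float64(4.1116792712835375), 100, 14, array([182.4, 152.2])) (np.float64(7.2386398791613935), 100, 0, array([188. , 150.7]))
tab_l wrist [448.9 158.7] 0.91 (np.float64(7.845320897512085), -100, 0, array([448.3, 150.9])) (np.float64(8.085447740606796), -100, 14, array([453.9, 152.4]))
tab_l top [272.3 234.5] 0.74 (np.float64(1.0528630969058728), -100, 0, array([272.6, 233.5])) (np.float64(1.6837558198618752), -100, 14, array([272. , 232.8]))
ear_l scene [367.1 223.2] 0.72 (np.float64(2.9383401486457723), -100, 14, array([368.3, 225.9])) (np.float64(6.823441055387962), -100, 0, array([368., 230.]))
ear_l scene [415.3 193.2] 0.67 (np.float64(1.4465725386836013), 100, 14, array([416.5, 192.4])) (np.float64(3.2770889926000693), 100, 0, array([415.9, 196.4]))
ear_l wrist [476.4 184.8] 0.97 (np.float64(17.91440878187297), -100, 14, array([477.9, 166.9])) (np.float64(21.234477607239445), -100, 0, array([470.1, 164.5]))
ear_l wrist [164.7 176.8] 0.76 (np.float64(11.930866384798248), 100, 14, array([158.3, 166.8])) (np.float64(12.530732569063732), 100, 0, array([166. , 164.3]))
ear_l top [271.  237.2] 0.91 (np.float64(4.214932958580403), -100, 0, array([271.5, 233. ])) (np.float64(4.879098799817043), -100, 14, array([270.9, 232.3]))
```

```bash
python3 - <<'E'
from h import *
a=np.radians(30.3);rx=np.array([np.cos(a),np.sin(a),0]);ry=np.array([-rx[1],rx[0],0]);O=np.array([565.4,305.2,0])
c=cam('wrist');save(c,'w8.png')
for l,z in(('tab_l',162),('ear_l',212),('grip',166)):
    for r in arm.landmark_of('wrist',l)[:2]:
        p=atz(c,r['at'],z)-O;print(l,r['at'],p@rx,p@ry)
E
```

```text
tab_l [181.9, 153.0] -3.7076254136972837 98.65024216624606
tab_l [457.7, 153.3] -3.795501458554083 -100.14475773800642
ear_l [181.7, 153.2] 0.732158299821954 82.73355477716377
ear_l [157.5, 174.0] -11.813244998424155 98.74820865905289
grip [318.7, 228.0] -58.56032587568447 -0.01603037629301282
grip [31.3, 137.5] 7.328655212442641 202.49332139145565
```

View pics/w8.png

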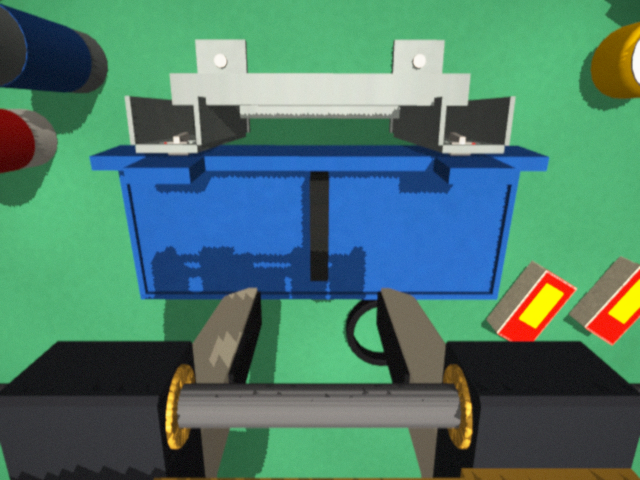

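The shelf hangs hooked on both catches, with the tongues behind the slots (180,140; 460,140). Now press the left ear.

```bash
python3 - <<'E'
from h import *
a=np.radians(30.3);rx=np.array([np.cos(a),np.sin(a),0]);ry=np.array([-rx[1],rx[0],0]);O=np.array([565.4,305.2,0])
for y in(100,-100):
    d,w=delta(O-7*rx+y*ry+[0,0,222],30.3);print(d,w*1000)
E
```

```text
[ 50.1 -99.9  82.5] [-0.6  0.7 -0.1]
[ 50.1 100.1  82.4] [-0.6  0.7 -0.1]
```

Call:
{"method": "drive_tool", "body": {
  "deltas": [
    [25, -50, 0, 0, 0, 0],
    [50, -100, 0, 0, 0, 0],
    [50, -100, 30, 0, 0, 0],
    [50, -100, 60, 0, 0, 0],
    [50, -100, 82, 0, 0, 0],
    [50, -100, 82, 0, 0, 0],
    [50, -100, 86, 0, 0, 0],
    [50, -100, 90, 0, 0, 0],
    [50, -100, 93, 0, 0, 0],
    [50, -100, 93, 0, 0, 0]
  ],
  "fingers": 0
}}

```text
clock: 27.85
ee_pos: [508.9, 388.1, 211.8]
orientation: [[0.863, 0.504, -0.0], [0.504, -0.863, 0.0], [-0.0, -0.001, -1.0]]
ft_force: [0.7, -0.3, 1.0]
gripper_width: 0.008
finger_force: 0.0
```

Call:
{"method": "drive_tool", "body": {
  "deltas": [
    [0, 0, 1, 0, 0, 0],
    [0, 0, 2, 0, 0, 0],
    [0, 0, 3, 0, 0, 0],
    [0, 0, 3, 0, 0, 0]
  ]
}}

```text
clock: 28.35
ee_pos: [509.4, 388.5, 210.7]
orientation: [[0.863, 0.505, 0.002], [0.505, -0.863, 0.002], [0.002, -0.001, -1.0]]
ft_force: [-1.5, -0.6, 7.8]
gripper_width: 0.011
finger_force: 4.0
```

Call:
{"method": "drive_tool", "body": {
  "deltas": [
    [0, 0, 1, 0, 0, 0],
    [0, 0, 2, 0, 0, 0],
    [0, 0, 3, 0, 0, 0],
    [0, 0, 4, 0, 0, 0],
    [0, 0, 4, 0, 0, 0]
  ]
}}

```text
clock: 28.98
ee_pos: [509.9, 388.8, 207.9]
orientation: [[0.863, 0.505, 0.003], [0.505, -0.863, 0.003], [0.004, -0.001, -1.0]]
ft_force: [-3.4, -0.6, 11.1]
gripper_width: 0.005
finger_force: 5.9
```

Call:
{"method": "drive_tool", "body": {
  "deltas": [
    [0, 0, 1, 0, 0, 0],
    [0, 0, 2, 0, 0, 0],
    [0, 0, 3, 0, 0, 0],
    [0, 0, 4, 0, 0, 0],
    [0, 0, 4, 0, 0, 0]
  ]
}}

```text
clock: 29.6
ee_pos: [510.1, 389.3, 204.5]
orientation: [[0.863, 0.505, 0.004], [0.505, -0.863, 0.004], [0.005, -0.001, -1.0]]
ft_force: [-2.4, 0.4, 14.0]
gripper_width: 0.006
finger_force: 7.0
```

Call:
{"method": "drive_tool", "body": {
  "deltas": [
    [0, 0, 1, 0, 0, 0],
    [0, 0, 2, 0, 0, 0],
    [0, 0, 3, 0, 0, 0],
    [0, 0, 4, 0, 0, 0],
    [0, 0, 4, 0, 0, 0]
  ]
}}

```text
clock: 30.22
ee_pos: [510.3, 389.9, 200.8]
orientation: [[0.863, 0.505, 0.005], [0.505, -0.863, 0.005], [0.006, -0.002, -1.0]]
ft_force: [-2.2, 2.2, 13.6]
gripper_width: 0.001
finger_force: 7.1
```

Call:
{"method": "drive_tool", "body": {
  "deltas": [
    [0, 0, 1, 0, 0, 0],
    [0, 0, 2, 0, 0, 0],
    [0, 0, 3, 0, 0, 0],
    [0, 0, 3, 0, 0, 0]
  ]
}}

```text
clock: 30.72
ee_pos: [510.3, 390.6, 198.5]
orientation: [[0.863, 0.505, 0.005], [0.505, -0.863, 0.006], [0.008, -0.003, -1.0]]
ft_force: [-3.4, 3.3, 17.3]
gripper_width: 0.002
finger_force: 8.4
```

Call:
{"method": "drive_tool", "body": {
  "deltas": [
    [0, 0, 1.5, 0, 0, 0],
    [0, 0, 3, 0, 0, 0],
    [0, 0, 3, 0, 0, 0]
  ]
}}

```text
clock: 31.1
ee_pos: [510.6, 391.0, 197.5]
orientation: [[0.863, 0.505, 0.007], [0.505, -0.863, 0.007], [0.009, -0.003, -1.0]]
ft_force: [-6.5, 1.5, 26.1]
gripper_width: 0.004
finger_force: 12.9
```

Call:
{"method": "drive_tool", "body": {
  "deltas": [
    [0, 0, -15, 0, 0, 0],
    [0, 0, -40, 0, 0, 0],
    [0, 30, -40, 0, 0, 0],
    [0, 80, -40, 0, 0, 0],
    [0, 140, -40, 0, 0, 0],
    [0, 198, -35, 0, 0, 0],
    [0, 198, -25, 0, 0, 0],
    [0, 198, -25, 0, 0, 0]
  ]
}}

```text
clock: 32.1
ee_pos: [607.9, 216.9, 214.2]
orientation: [[0.864, 0.504, -0.003], [0.504, -0.864, 0.0], [-0.003, -0.002, -1.0]]
ft_force: [-0.2, -0.4, -0.6]
gripper_width: 0.002
finger_force: 0.0
```

Call:
{"method": "drive_tool", "body": {
  "deltas": [
    [1, 2, 3, 0, 0, 0],
    [1, 2, 5, 0, 0, 0],
    [1, 2, 7, 0, 0, 0],
    [1, 2, 8, 0, 0, 0],
    [1, 2, 9, 0, 0, 0],
    [1, 2, 10, 0, 0, 0],
    [1, 2, 11, 0, 0, 0],
    [1, 2, 12, 0, 0, 0],
    [1, 2, 12, 0, 0, 0]
  ]
}}

```text
clock: 33.22
ee_pos: [610.9, 216.6, 204.3]
orientation: [[0.863, 0.505, 0.001], [0.505, -0.863, 0.001], [0.001, -0.0, -1.0]]
ft_force: [0.5, 1.9, 3.9]
gripper_width: 0.005
finger_force: 1.7
```

Call:
{"method": "drive_tool", "body": {
  "deltas": [
    [0, 0, 1, 0, 0, 0],
    [0, 0, 2, 0, 0, 0],
    [0, 0, 3, 0, 0, 0],
    [0, 0, 4, 0, 0, 0],
    [0, 0, 4, 0, 0, 0]
  ]
}}

```text
clock: 33.85
ee_pos: [611.4, 215.8, 200.3]
orientation: [[0.864, 0.504, 0.002], [0.504, -0.864, 0.0], [0.002, 0.0, -1.0]]
ft_force: [3.0, -0.3, 4.0]
gripper_width: 0.005
finger_force: 2.3
```

Call:
{"method": "drive_tool", "body": {
  "deltas": [
    [0, 0, 1, 0, 0, 0],
    [0, 0, 2, 0, 0, 0],
    [0, 0, 3, 0, 0, 0],
    [0, 0, 4, 0, 0, 0],
    [0, 0, 4, 0, 0, 0]
  ]
}}

```text
clock: 34.48
ee_pos: [612.0, 215.4, 197.7]
orientation: [[0.864, 0.504, 0.003], [0.504, -0.864, 0.0], [0.003, 0.002, -1.0]]
ft_force: [2.1, -3.8, 10.9]
gripper_width: 0.007
finger_force: 5.6
```

Call:
{"method": "drive_tool", "body": {
  "deltas": [
    [0, 0, 2, 0, 0, 0],
    [0, 0, 4, 0, 0, 0],
    [0, 0, 5, 0, 0, 0],
    [0, 0, 5, 0, 0, 0]
  ]
}}

```text
clock: 34.98
ee_pos: [612.5, 215.5, 197.3]
orientation: [[0.864, 0.504, 0.006], [0.504, -0.864, 0.001], [0.006, 0.003, -1.0]]
ft_force: [-9.1, -6.3, 32.3]
gripper_width: 0.001
finger_force: 16.5
```

Call:
{"method": "drive_tool", "body": {
  "deltas": [
    [0, 0, -30, 0, 0, 0],
    [-25, -40, -90, 0, 0, 0],
    [-50, -95, -120, 0, 0, 0],
    [-50, -95, -120, 0, 0, 0],
    [-50, -95, -120, 0, 0, 0]
  ]
}}

```text
clock: 35.6
ee_pos: [519.2, 273.1, 310.6]
orientation: [[0.863, 0.506, -0.0], [0.506, -0.863, 0.0], [0.0, -0.0, -1.0]]
ft_force: [0.5, 0.6, -0.3]
gripper_width: 0.009
finger_force: 0.0
```

```bash
python3 chk.py; python3 - <<'E'
from h import *
a=np.radians(30.3);rx=np.array([np.cos(a),np.sin(a),0]);ry=np.array([-rx[1],rx[0],0]);O=np.array([565.4,305.2,0])
c=cam('wrist');save(c,'w9.png')
for l,z in(('tab_l',148),('ear_l',198),('grip',152)):
    for r in arm.landmark_of('wrist',l)[:2]:
        p=atz(c,r['at'],z)-O;print(l,r['at'],p@rx,p@ry)
E
```

```text
[519.8 271.6 308.3] 35.75
tab_l scene [413.  210.5] 0.85 (np.float64(2.312374724501995), 100, 0, array([415.2, 211.1])) (np.float64(4.298837536462346), 100, 14, array([415.8, 207.3]))
tab_l scene [367.8 245.6] 0.75 (np.float64(0.8649794554478483), -100, 0, array([368.4, 244.9])) (np.float64(4.607196260005042), -100, 14, array([368.6, 241.1]))
tab_l wrist [441.5 152.1] 0.77 (np.float64(4.633562030784424), -100, 0, array([442.6, 147.6])) (np.float64(7.124929032204531), -100, 14, array([448. , 149.1]))
tab_l wrist [611.   67.2] 0.61 (np.float64(182.45317151211546), -100, 14, array([448. , 149.1])) (np.float64(186.6152420627341), -100, 0, array([442.6, 147.6]))
tab_l top [273.5 234.1] 0.98 (np.float64(1.0427926724137104), -100, 0, array([272.6, 233.5])) (np.float64(1.9276573241248334), -100, 14, array([272. , 232.8]))
ear_l scene [366.4 230.6] 0.88 (np.float64(1.680723710247277), -100, 0, array([368., 230.])) (np.float64(5.0473452238705), -100, 14, array([368.3, 225.9]))
ear_l scene [412.1 198.6] 0.81 (np.float64(4.39795709410565), 100, 0, array([415.9, 196.4])) (np.float64(7.59891425274
[... 171 characters left out ...]
, 14, array([470.9, 164. ]))
ear_l wrist [160.3 169.1] 0.80 (np.float64(8.416479416376612), 100, 0, array([157.5, 161.2])) (np.float64(12.328715111895423), 100, 14, array([149.2, 163.7]))
ear_l top [269.4 236.4] 0.82 (np.float64(4.003741206448732), -100, 0, array([271.5, 233. ])) (np.float64(4.350550019162696), -100, 14, array([270.9, 232.3]))
tab_l [181.1, 149.4] -1.2010925229707676 99.86762005423529
tab_l [439.4, 151.3] -2.6734791214386915 -98.29139529208697
ear_l [462.2, 171.1] -11.186978089143137 -100.33784604493269
ear_l [163.1, 170.7] -10.892186078683276 96.96029627028278
grip [315.2, 214.1] -51.15488090528284 -2.8798828162204693
grip [309.0, 220.9] -56.70507180972801 2.068918374473703
```

View pics/w9.png

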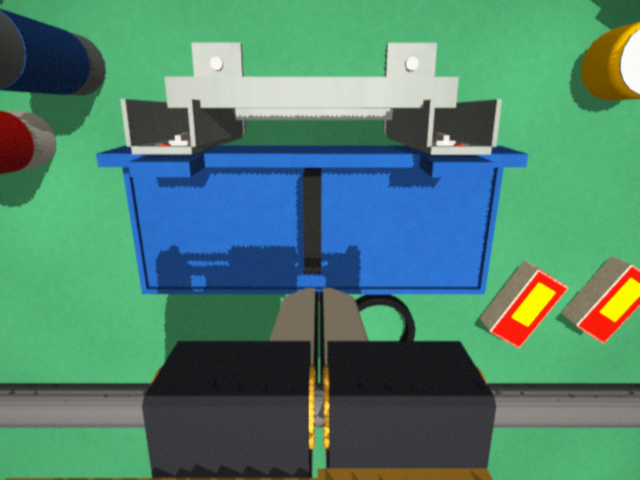

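Both tabs look seated. I'll re-press the left ear to confirm its height, then get the carton poses.

```bash
python3 - <<'E'
from h import *
a=np.radians(30.3);rx=np.array([np.cos(a),np.sin(a),0]);ry=np.array([-rx[1],rx[0],0]);O=np.array([565.4,305.2,0])
d,w=delta(O-7*rx+100*ry+[0,0,205],30.3);print(d,w*1000)
E
```

```text
[  48.9 -105.   105.8] [-0.6  0.2 -0.2]
```

Call:
{"method": "drive_tool", "body": {
  "deltas": [
    [49, -60, 20, 0, 0, 0],
    [49, -105, 50, 0, 0, 0],
    [49, -105, 90, 0, 0, 0],
    [49, -105, 104, 0, 0, 0],
    [49, -105, 109, 0, 0, 0],
    [49, -105, 112, 0, 0, 0],
    [49, -105, 114, 0, 0, 0],
    [49, -105, 116, 0, 0, 0],
    [49, -105, 118, 0, 0, 0],
    [49, -105, 120, 0, 0, 0],
    [49, -105, 120, 0, 0, 0]
  ]
}}

```text
clock: 37.62
ee_pos: [510.5, 388.5, 197.4]
orientation: [[0.864, 0.504, 0.005], [0.504, -0.864, 0.003], [0.006, -0.0, -1.0]]
ft_force: [-9.0, -7.7, 26.2]
gripper_width: 0.005
finger_force: 13.4
```

Call:
{"method": "drive_tool", "body": {
  "deltas": [
    [0, 0, -30, 0, 0, 0],
    [-20, 30, -90, 0, 0, 0],
    [-60, 90, -120, 0, 0, 0],
    [-60, 150, -120, 0, 0, 0],
    [-60, 200, -120, 0, 0, 0],
    [-60, 240, -120, 0, 0, 0],
    [-60, 240, -120, 0, 0, 0]
  ]
}}

```text
clock: 38.5
ee_pos: [579.5, 147.4, 311.3]
orientation: [[0.866, 0.5, 0.001], [0.5, -0.866, -0.0], [0.001, 0.0, -1.0]]
ft_force: [-0.3, 0.5, 0.3]
gripper_width: 0.004
finger_force: 0.0
```

```bash
cat > cart.py <<'E'
from h import *
import sys
W=cam('wrist');T=cam('top')
print(arm.sense()['ee_pos'],arm.sense()['clock'])
def red(c,z0,lo,hi):
    hsv=cv2.cvtColor(c['img'],cv2.COLOR_RGB2HSV).astype(int)
    m=(((hsv[...,0]<8)|(hsv[...,0]>172)|((hsv[...,0]>20)&(hsv[...,0]<35)))&(hsv[...,1]>150)&(hsv[...,2]>80)).astype(np.uint8)
    n,lab,st,ce=cv2.connectedComponentsWithStats(m)
    for k in range(1,n):
        if st[k,4]<80: continue
        r=cv2.minAreaRect(np.argwhere(lab==k)[:,::-1].astype(np.float32))
        P=np.array([atz(c,p,34)[:2] for p in cv2.boxPoints(r)]);e=P[1]-P[0];f=P[2]-P[1];a,b=np.linalg.norm(e),np.linalg.norm(f)
        l=e if a>b else f
        if 30<min(a,b)<65 and 70<max(a,b)<120: print(st[k,4],P.mean(0),'size %.0f %.0f'%(a,b),'long yaw %.1f'%(np.degrees(np.arctan2(l[1],l[0]))%180))
red(W,34,0,0);print('top');red(T,34,0,0)
if len(sys.argv)>1: save(W,sys.argv[1])
E
python3 cart.py w10.png
```

```text
[578.3 150.4 311.2] 38.6
1456 [777.2  85.8] size 51 72 long yaw 46.8
2414 [579.6 -91.5] size 92 41 long yaw 178.0
2407 [524.3  -6.4] size 93 41 long yaw 179.4
top
261 [579.1 -90.2] size 86 38 long yaw 177.8
252 [522.3  -5.5] size 84 37 long yaw 178.5
```

Left ear confirmed at 197.4, so it is locked. Cartons lie at (523.5,-6) and (579.5,-91). Pick the first.

```bash
python3 - <<'E'
from h import *
d,w=delta((523.5,-6,6),-1);print(d,w*1000)
E
```

```text
[-126.3  107.8  305. ] [ -0.9  -0.4 544.8]
```

Call:
{"method": "drive_tool", "body": {
  "deltas": [
    [-50, 43, 20, 0, 0, 0.18],
    [-95, 80, 60, 0, 0, 0.36],
    [-126, 108, 100, 0, 0, 0.545],
    [-126, 108, 140, 0, 0, 0.545],
    [-126, 108, 190, 0, 0, 0.545],
    [-126, 108, 225, 0, 0, 0.545],
    [-126, 108, 255, 0, 0, 0.545],
    [-126, 108, 280, 0, 0, 0.545],
    [-126, 108, 295, 0, 0, 0.545],
    [-126, 108, 304, 0, 0, 0.545],
    [-126, 108, 304, 0, 0, 0.545],
    [-126, 108, 304, 0, 0, 0.545]
  ],
  "fingers": 70
}}

```text
clock: 40.1
ee_pos: [524.7, -6.1, 7.7]
orientation: [[1.0, -0.016, 0.001], [-0.016, -1.0, 0.0], [0.001, -0.0, -1.0]]
ft_force: [-0.4, 0.2, 0.9]
gripper_width: 0.753
finger_force: 0.0
```

Call:
{"method": "drive_tool", "body": {
  "deltas": [
    [0, 0, 0, 0, 0, 0],
    [0, 0, 0, 0, 0, 0],
    [0, 0, 0, 0, 0, 0],
    [0, 0, 0, 0, 0, 0],
    [0, 0, -10, 0, 0, 0],
    [0, 0, -40, 0, 0, 0],
    [0, 0, -90, 0, 0, 0],
    [0, 0, -150, 0, 0, 0],
    [0, 0, -210, 0, 0, 0],
    [0, 0, -255, 0, 0, 0],
    [0, 0, -255, 0, 0, 0]
  ],
  "fingers": 20,
  "force": 25
}}

```text
clock: 41.48
ee_pos: [526.1, -6.4, 267.4]
orientation: [[1.0, -0.016, 0.009], [-0.016, -1.0, -0.001], [0.009, 0.0, -1.0]]
ft_force: [-0.9, -0.1, -1.9]
gripper_width: 0.469
finger_force: 24.9
```

```bash
python3 - <<'E'
from h import *
a=np.radians(30.3);rx=np.array([np.cos(a),np.sin(a),0]);ry=np.array([-rx[1],rx[0],0]);O=np.array([565.4,305.2,0])
d,w=delta(O-74*rx+78*ry+[0,0,260],30.3);print(arm.sense()['ee_pos'],d,w*1000)
E
```

```text
[526.1  -6.4 267.4] [ -69.6 -340.5    6.6] [   2.8   -8.3 -545. ]
```

Carton held (43.6 mm). Carry it to the left bay.

Call:
{"method": "drive_tool", "body": {
  "deltas": [
    [-7, -34, 0, 0, 0, -0.05],
    [-16, -78, 0, 0, 0, -0.12],
    [-26, -126, 0, 0, 0, -0.2],
    [-36, -174, 0, 0, 0, -0.28],
    [-46, -222, 0, 0, 0, -0.36],
    [-56, -270, 0, 0, 0, -0.44],
    [-63, -310, 0, 0, 0, -0.5],
    [-68, -340, 0, 0, 0, -0.545],
    [-68, -340, 0, 0, 0, -0.545],
    [-68, -340, 0, 0, 0, -0.545]
  ]
}}

```text
clock: 42.72
ee_pos: [461.0, 334.1, 260.7]
orientation: [[0.864, 0.504, -0.002], [0.504, -0.864, -0.001], [-0.002, -0.0, -1.0]]
ft_force: [0.1, 0.0, -1.1]
gripper_width: 0.471
finger_force: 24.9
```

```bash
python3 - <<'E'
from h import *
a=np.radians(30.3);rx=np.array([np.cos(a),np.sin(a),0]);ry=np.array([-rx[1],rx[0],0]);O=np.array([565.4,305.2,0])
d,w=delta(O-74*rx+78*ry+[0,0,123],30.3);print(arm.sense()['ee_pos'],d,w*1000)
c=cam('wrist');save(c,'w11.png')
E
```

```text
[461.  334.1 260.7] [  1.8  -0.4 137.7] [-0.   2.1 -0.6]
```

View pics/w11.png

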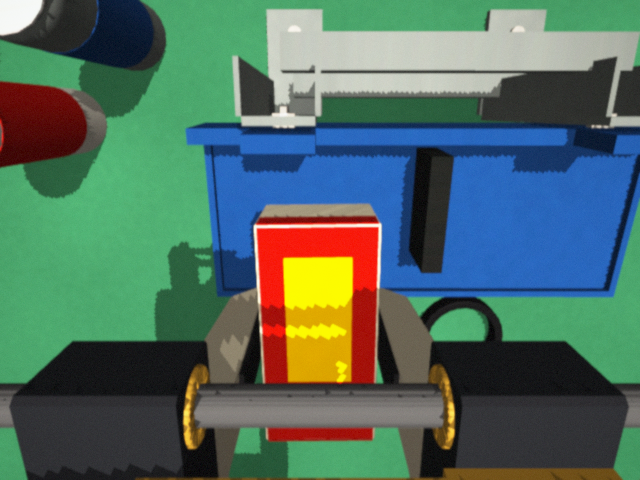

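The carton sits level in the grip, label up (318,320), over the left bay between the rib (432) and the end lip. Descend.

Call:
{"method": "drive_tool", "body": {
  "deltas": [
    [2, 0, 30, 0, 0, 0],
    [2, 0, 65, 0, 0, 0],
    [2, 0, 95, 0, 0, 0],
    [2, 0, 115, 0, 0, 0],
    [2, 0, 127, 0, 0, 0],
    [2, 0, 132, 0, 0, 0],
    [2, 0, 135, 0, 0, 0],
    [2, 0, 137, 0, 0, 0],
    [2, 0, 137, 0, 0, 0],
    [2, 0, 137, 0, 0, 0]
  ]
}}

```text
clock: 44.02
ee_pos: [463.2, 336.1, 125.2]
orientation: [[0.863, 0.505, 0.0], [0.505, -0.863, 0.001], [0.0, -0.001, -1.0]]
ft_force: [-0.5, -0.3, -0.7]
gripper_width: 0.469
finger_force: 24.9
```

Call:
{"method": "drive_tool", "body": {
  "deltas": [
    [0, 0, 1, 0, 0, 0],
    [0, 0, 2, 0, 0, 0],
    [0, 0, 2, 0, 0, 0]
  ]
}}

```text
clock: 44.4
ee_pos: [463.0, 335.9, 122.6]
orientation: [[0.863, 0.504, -0.001], [0.504, -0.863, 0.0], [-0.0, -0.001, -1.0]]
ft_force: [0.2, -0.2, -1.4]
gripper_width: 0.472
finger_force: 24.9
```

Call:
{"method": "drive_tool", "body": {
  "deltas": [
    [0, 0, 1, 0, 0, 0],
    [0, 0, 2, 0, 0, 0],
    [0, 0, 2, 0, 0, 0]
  ]
}}

```text
clock: 44.78
ee_pos: [463.1, 335.9, 121.1]
orientation: [[0.863, 0.504, -0.0], [0.504, -0.863, 0.0], [-0.0, -0.001, -1.0]]
ft_force: [-1.5, -0.7, 1.9]
gripper_width: 0.47
finger_force: 24.9
```

Touched down. Release, lift and return for the second carton.

Call:
{"method": "drive_tool", "body": {
  "deltas": [
    [0, 0, 0, 0, 0, 0],
    [0, 0, 0, 0, 0, 0],
    [0, 0, 0, 0, 0, 0],
    [0, 0, -10, 0, 0, 0],
    [0, 0, -40, 0, 0, 0],
    [0, 0, -90, 0, 0, 0],
    [0, 0, -130, 0, 0, 0],
    [0, 0, -140, 0, 0, 0],
    [0, 0, -140, 0, 0, 0]
  ],
  "fingers": 68
}}

```text
clock: 45.9
ee_pos: [463.4, 336.0, 261.5]
orientation: [[0.863, 0.504, 0.001], [0.504, -0.863, 0.001], [0.001, -0.001, -1.0]]
ft_force: [0.8, -0.5, 0.0]
gripper_width: 0.732
finger_force: 0.0
```

```bash
python3 cart.py w12.png; python3 - <<'E'
from h import *
d,w=delta((579.5,-91,6.5),-2);print(d,w*1000)
E
```

```text
[462.5 335.4 259. ] 46.0
top
262 [578.9 -90.3] size 86 38 long yaw 177.7
[-113.4  427.4  252.6] [  0.3   2.8 563.6]
```

View pics/w12.png

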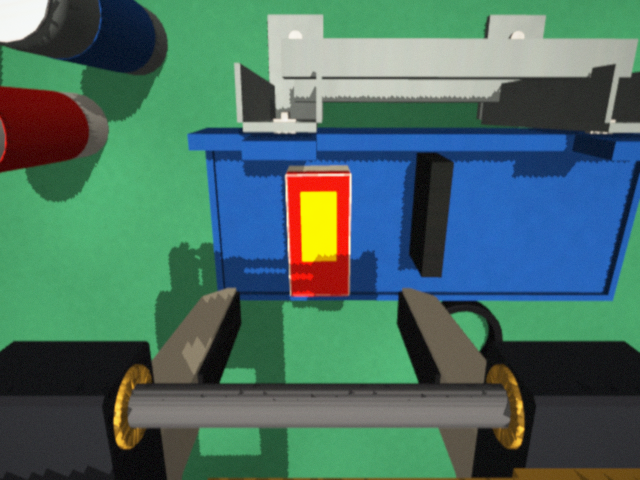

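The first carton lies flat in the left bay (319,232). Go for the second.

Call:
{"method": "drive_tool", "body": {
  "deltas": [
    [-14, 54, 0, 0, 0, 0.07],
    [-28, 107, 0, 0, 0, 0.14],
    [-42, 160, 10, 0, 0, 0.21],
    [-57, 214, 20, 0, 0, 0.28],
    [-71, 267, 40, 0, 0, 0.35],
    [-85, 320, 60, 0, 0, 0.42],
    [-99, 374, 90, 0, 0, 0.49],
    [-113, 427, 120, 0, 0, 0.564],
    [-113, 427, 165, 0, 0, 0.564],
    [-113, 427, 205, 0, 0, 0.564],
    [-113, 427, 230, 0, 0, 0.564],
    [-113, 427, 244, 0, 0, 0.564],
    [-113, 427, 253, 0, 0, 0.564],
    [-113, 427, 253, 0, 0, 0.564],
    [-113, 427, 253, 0, 0, 0.564]
  ]
}}

```text
clock: 47.88
ee_pos: [581.8, -89.9, 8.8]
orientation: [[0.999, -0.035, 0.001], [-0.035, -0.999, -0.0], [0.001, 0.0, -1.0]]
ft_force: [-0.0, -0.5, 0.3]
gripper_width: 0.728
finger_force: 0.0
```

Call:
{"method": "drive_tool", "body": {
  "deltas": [
    [0, 0, 0, 0, 0, 0],
    [0, 0, 0, 0, 0, 0],
    [0, 0, 0, 0, 0, 0],
    [0, 0, 0, 0, 0, 0],
    [0, 0, -10, 0, 0, 0],
    [0, 0, -40, 0, 0, 0],
    [0, 0, -90, 0, 0, 0],
    [0, 0, -150, 0, 0, 0],
    [0, 0, -210, 0, 0, 0],
    [0, 0, -255, 0, 0, 0],
    [0, 0, -255, 0, 0, 0],
    [0, 0, -255, 0, 0, 0]
  ],
  "fingers": 20
}}

```text
clock: 49.38
ee_pos: [580.4, -89.7, 261.6]
orientation: [[0.999, -0.035, -0.002], [-0.035, -0.999, 0.001], [-0.002, -0.001, -1.0]]
ft_force: [0.5, 0.4, -2.5]
gripper_width: 0.473
finger_force: 25.0
```

```bash
python3 - <<'E'
from h import *
a=np.radians(30.3);rx=np.array([np.cos(a),np.sin(a),0]);ry=np.array([-rx[1],rx[0],0]);O=np.array([565.4,305.2,0])
d,w=delta(O-74*rx-78*ry+[0,0,260],30.3);print(arm.sense()['ee_pos'],d,w*1000)
E
```

```text
[580.4 -89.7 261.6] [ -49.7 -288.6    1.9] [  -1.2    1.5 -564.1]
```

Call:
{"method": "drive_tool", "body": {
  "deltas": [
    [-6, -34, 0, 0, 0, -0.06],
    [-14, -80, 0, 0, 0, -0.15],
    [-22, -125, 0, 0, 0, -0.25],
    [-30, -170, 0, 0, 0, -0.34],
    [-38, -218, 0, 0, 0, -0.43],
    [-45, -260, 0, 0, 0, -0.51],
    [-50, -288, 0, 0, 0, -0.564],
    [-50, -288, 0, 0, 0, -0.564],
    [-50, -288, 0, 0, 0, -0.564]
  ]
}}

```text
clock: 50.5
ee_pos: [540.4, 199.0, 260.8]
orientation: [[0.864, 0.504, -0.003], [0.504, -0.864, -0.001], [-0.003, -0.001, -1.0]]
ft_force: [0.1, -0.3, -2.4]
gripper_width: 0.47
finger_force: 25.0
```

```bash
python3 - <<'E'
from h import *
a=np.radians(30.3);rx=np.array([np.cos(a),np.sin(a),0]);ry=np.array([-rx[1],rx[0],0]);O=np.array([565.4,305.2,0])
d,w=delta(O-74*rx-78*ry+[0,0,123],30.3);print(arm.sense()['ee_pos'],d,w*1000)
# carton 1 on deck (label top at z 150)
c=cam('top');hsv=cv2.cvtColor(c['img'],cv2.COLOR_RGB2HSV).astype(int)
m=(((hsv[...,0]<8)|(hsv[...,0]>172)|((hsv[...,0]>20)&(hsv[...,0]<35)))&(hsv[...,1]>150)&(hsv[...,2]>80)).astype(np.uint8)
n,lab,st,ce=cv2.connectedComponentsWithStats(m)
for k in range(1,n):
    if st[k,4]>100:
        p=atz(c,ce[k],150)-O
        if abs(p@rx+70)<90 and abs(p@ry)<170: print('carton shelf xy',p@rx+66,p@ry,st[k])
E
```

```text
[540.4 199.  260.8] [  1.6  -0.9 137.8] [-0.9  3.4 -0.8]
```

Call:
{"method": "drive_tool", "body": {
  "deltas": [
    [2, -1, 30, 0, 0, 0],
    [2, -1, 65, 0, 0, 0],
    [2, -1, 95, 0, 0, 0],
    [2, -1, 115, 0, 0, 0],
    [2, -1, 127, 0, 0, 0],
    [2, -1, 132, 0, 0, 0],
    [2, -1, 135, 0, 0, 0],
    [2, -1, 137, 0, 0, 0],
    [2, -1, 138, 0, 0, 0],
    [2, -1, 138, 0, 0, 0]
  ]
}}

```text
clock: 51.8
ee_pos: [542.4, 201.8, 125.0]
orientation: [[0.863, 0.505, 0.0], [0.505, -0.863, 0.0], [0.0, -0.0, -1.0]]
ft_force: [0.2, -0.2, -3.3]
gripper_width: 0.468
finger_force: 25.0
```

Call:
{"method": "drive_tool", "body": {
  "deltas": [
    [0, 0, 1, 0, 0, 0],
    [0, 0, 2, 0, 0, 0],
    [0, 0, 2, 0, 0, 0]
  ]
}}

```text
clock: 52.18
ee_pos: [542.2, 201.6, 122.5]
orientation: [[0.863, 0.504, -0.001], [0.504, -0.863, 0.0], [-0.0, -0.001, -1.0]]
ft_force: [-0.2, -0.3, -2.0]
gripper_width: 0.477
finger_force: 25.0
```

Call:
{"method": "drive_tool", "body": {
  "deltas": [
    [0, 0, 1, 0, 0, 0],
    [0, 0, 2, 0, 0, 0],
    [0, 0, 2, 0, 0, 0]
  ]
}}

```text
clock: 52.55
ee_pos: [542.3, 201.6, 121.8]
orientation: [[0.863, 0.504, -0.0], [0.504, -0.863, 0.0], [0.0, -0.0, -1.0]]
ft_force: [-5.2, -1.2, 6.1]
gripper_width: 0.471
finger_force: 25.0
```

Contact. Release, lift, and go back over the middle of the shelf to check.

Call:
{"method": "drive_tool", "body": {
  "deltas": [
    [0, 0, 0, 0, 0, 0],
    [0, 0, 0, 0, 0, 0],
    [0, 0, 0, 0, 0, 0],
    [0, 0, -10, 0, 0, 0],
    [0, 0, -40, 0, 0, 0],
    [0, 0, -90, 0, 0, 0],
    [-30, -20, -150, 0, 0, 0],
    [-60, -78, -180, 0, 0, 0],
    [-60, -78, -180, 0, 0, 0],
    [-60, -78, -180, 0, 0, 0]
  ],
  "fingers": 68
}}

```text
clock: 53.8
ee_pos: [451.2, 239.2, 301.8]
orientation: [[0.863, 0.506, 0.002], [0.506, -0.863, 0.001], [0.002, 0.0, -1.0]]
ft_force: [-0.3, -0.7, 0.2]
gripper_width: 0.734
finger_force: 0.0
```

```bash
python3 chk.py | grep -v wrist; python3 - <<'E'
from h import *
a=np.radians(30.3);rx=np.array([np.cos(a),np.sin(a),0]);ry=np.array([-rx[1],rx[0],0]);O=np.array([565.4,305.2,0])
c=cam('wrist');save(c,'w13.png')
hsv=cv2.cvtColor(c['img'],cv2.COLOR_RGB2HSV).astype(int)
m=(((hsv[...,0]<8)|(hsv[...,0]>172)|((hsv[...,0]>20)&(hsv[...,0]<35)))&(hsv[...,1]>150)&(hsv[...,2]>80)).astype(np.uint8)
n,lab,st,ce=cv2.connectedComponentsWithStats(m)
for k in range(1,n):
    if st[k,4]>500:
        B=cv2.boxPoints(cv2.minAreaRect(np.argwhere(lab==k)[:,::-1].astype(np.float32)))
        Q=np.array([atz(c,p,150)-O for p in B]);print('shelf xy',np.c_[Q@rx+66,Q@ry].round(0).tolist(),Q.mean(0)@rx+66,Q.mean(0)@ry)
for r in arm.landmark_of('wrist','tab_l')[:3]:
    p=atz(c,r['at'],148)-O;print('tab',r['p'],p@rx,p@ry)
E
```

```text
[451.5 237.9 299.3] 53.95
tab_l scene [415.6 209.7] 0.82 (np.float64(1.4190452628954822), 100, 0, array([415.2, 211.1])) (np.float64(2.454860229389583), 100, 14, array([415.8, 207.3]))
tab_l scene [368.8 245.4] 0.62 (np.float64(0.648709716445549), -100, 0, array([368.4, 244.9])) (np.float64(4.333315308889388), -100, 14, array([368.6, 241.1]))
tab_l top [272.2 235.7] 0.82 (np.float64(2.2395712250359154), -100, 0, array([272.6, 233.5])) (np.float64(2.86851341875008), -100, 14, array([272. , 232.8]))
tab_l top [196.5 278.2] 0.81 (np.float64(1.7884252513842163), 100, 0, array([195.7, 276.6])) (np.float64(2.8547683644642374), 100, 14, array([194.3, 276.4]))
ear_l scene [414.2 197.5] 0.78 (np.float64(2.0307420714987177), 100, 0, array([415.9, 196.4])) (np.float64(5.5868618983481415), 100, 14, array([416.5, 192.4]))
ear_l top [193.  283.6] 0.93 (np.float64(6.014822401036218), 100, 0, array([191.7, 277.7])) (np.float64(6.70033508716221), 100, 14, array([190.3, 277.5]))
ear_l top [271.6 236.3] 0.82 (np.float64(3.2796844541244172), -100, 0, array([271.5, 233. ])) (np.float64(4.036945310358878), -100, 14, array([270.9, 232.3]))
shelf xy [[35.0, 99.0], [38.0, 58.0], [-51.0, 56.0], [-54.0, 100.0]] -8.048940147375816 78.15478976679258
shelf xy [[-51.0, -56.0], [37.0, -57.0], [35.0, -98.0], [-53.0, -101.0]] -7.985346447802087 -78.22772690778358
tab 0.77 -1.092074274740961 99.82809534984011
```

View pics/w13.png

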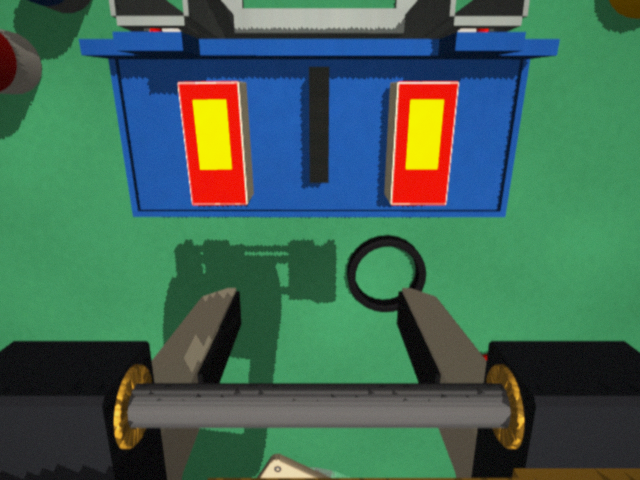

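Both cartons lie flat and centred in their bays at shelf (-8, ±78). One last light touch on each ear will verify both tabs are still home.

```bash
python3 - <<'E'
from h import *
a=np.radians(30.3);rx=np.array([np.cos(a),np.sin(a),0]);ry=np.array([-rx[1],rx[0],0]);O=np.array([565.4,305.2,0])
for y in(100,-100):
    d,w=delta(O-7*rx+y*ry+[0,0,205],30.3);print(d,w*1000)
E
```

```text
[ 125.2 -100.    95.4] [-0.6  0.8 -0.5]
[125.3 100.   95.3] [-0.6  0.8 -0.5]
```

Call:
{"method": "drive_tool", "body": {
  "deltas": [
    [50, 40, 0, 0, 0, 0],
    [100, 80, 0, 0, 0, 0],
    [125, 100, 20, 0, 0, 0],
    [125, 100, 60, 0, 0, 0],
    [125, 100, 90, 0, 0, 0],
    [125, 100, 95, 0, 0, 0],
    [125, 100, 99, 0, 0, 0],
    [125, 100, 102, 0, 0, 0],
    [125, 100, 104, 0, 0, 0],
    [125, 100, 106, 0, 0, 0],
    [125, 100, 106, 0, 0, 0]
  ],
  "fingers": 0
}}

```text
clock: 55.72
ee_pos: [610.3, 215.8, 197.6]
orientation: [[0.863, 0.505, 0.003], [0.505, -0.863, 0.001], [0.003, 0.0, -1.0]]
ft_force: [-4.8, -1.1, 10.5]
gripper_width: 0.008
finger_force: 5.1
```

Call:
{"method": "drive_tool", "body": {
  "deltas": [
    [0, 0, -20, 0, 0, 0],
    [0, -40, -40, 0, 0, 0],
    [0, -100, -40, 0, 0, 0],
    [0, -160, -40, 0, 0, 0],
    [0, -200, -25, 0, 0, 0],
    [0, -200, -10, 0, 0, 0],
    [0, -200, -6, 0, 0, 0],
    [0, -200, -3, 0, 0, 0],
    [0, -200, -1, 0, 0, 0],
    [0, -200, 0, 0, 0, 0],
    [0, -200, 0, 0, 0, 0]
  ]
}}

```text
clock: 57.1
ee_pos: [509.8, 387.3, 197.6]
orientation: [[0.864, 0.503, 0.002], [0.503, -0.864, 0.001], [0.002, -0.0, -1.0]]
ft_force: [-4.3, -3.4, 10.4]
gripper_width: 0.009
finger_force: 5.2
```

Call:
{"method": "drive_tool", "body": {
  "deltas": [
    [0, 0, -20, 0, 0, 0],
    [-20, 20, -60, 0, 0, 0],
    [-70, 60, -110, 0, 0, 0],
    [-120, 90, -140, 0, 0, 0],
    [-120, 90, -140, 0, 0, 0],
    [-120, 90, -140, 0, 0, 0],
    [-120, 90, -140, 0, 0, 0]
  ]
}}

```text
clock: 57.98
ee_pos: [450.9, 250.0, 334.8]
orientation: [[0.864, 0.504, -0.0], [0.504, -0.864, 0.001], [0.0, -0.001, -1.0]]
ft_force: [-0.5, 0.8, 0.0]
gripper_width: 0.005
finger_force: 0.0
```

Both ears stop at 197.6 mm, so both tabs are locked. Handing in.

```bash
python3 -c "
from plant import arm
print(arm.sign_off())"
```

```text
the job is handed in; nothing more can be done
None
```

The job is handed in: the shelf is locked on both seats, and both cartons present lie flat with the label up, one in each bay; sign-off returned no verdict, and I moved none of the tools or cans but did not re-measure them.

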